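# Pack the farrier's shoeing caddy

### The arm

A 6-joint arm with a two-finger parallel gripper is mounted at the origin on the work surface. World frame = base frame: x ahead of the robot, y to its left, z up, the work surface at z = 0. Lengths are in m, angles in rad, forces in N, time in s.
With the tool pointing down it reaches from about 0.375 to 0.9 m from the base axis. Payload 3.1 kg.
Tool frame: the origin (TCP) lies on the centre line of the jaws, within the pads' length; the fingertips stand robot.tip_reach ahead of it and the grasp point (between the pads) is the TCP (robot.tip_reach is the distance from the TCP to the fingertips, in m); z points along the fingers, y is the direction in which the jaws open and shut (so a half turn about z gives the same grasp; the last joint's range is limited). The gripper opens to 87 mm and grips with 3 to 60 N. Pads are 19 mm wide; open, the fingers measure 117 mm over their backs; the gripper's body (75 mm by 190 mm) begins 51 mm behind the grasp point.
Start: joints at [-1.522, 0.527, 1.433, -0, 1.181, -0.178], TCP at [0.141, -0.609, 0.242] pointing down, gripper open.
Joint ranges: [-3.08, 3.08], [-0.75, 2.2], [0.22, 2.44], [-1.43, 4.57], [0, 2.65], [-2.85, 2.85]. Speed limits (rad/s): [2.79, 2.79, 3.14, 3.14, 3.14, 3.14].

### API

Orientations are given as a unit quaternion [x, y, z, w].
In Python, from rig import telemetry, viewer, robot gives the robot as it stands. The module is installed in compiled form; this text tells all that it offers.
- The arm moves only by the tool step_arm, never from a script. Its argument "targets" is a list of rows, each an object of numbers: "dx", "dy", "dz": the shift along the tool's x, y, z in m; "rx", "ry", "rz": the turn, a rotation vector about the tool's x, y, z in degrees. In form: [{"dx": .., "dy": .., "dz": .., "rx": .., "ry": .., "rz": ..}, ...]. A call has exactly 5 rows; each row is the pose to reach, as a shift and turn from the pose measured when the call began, along the tool's axes at that moment; what a row does not reach only later rows make up. A row lasts 1/8 s, in which the tool goes at most 62.5 mm and 10.7 degrees, less where a joint would pass 70% of its speed; a pose out of reach is approached as far as the arm can. A call with a gripper value outside its range is refused whole. "gripper" is the opening, from 0 (shut) to 1 (fully open), set as the call begins (left out, the last holds). The fingers move at their own pace and stop on an object; "force" is the grip in N (left out, the last holds). Time passes only in rows, so rows that repeat a pose let the fingers close, or fill a call up. It gives the time, the measured TCP pose, the force and the opening at its end, in the units of the state.
- telemetry.get_obs(): the state, without advancing time (a new reading comes with each control period).
- viewer.camera(name): name is "scene" or "top" or "wrist"; returns a dict with "img" (384x512x3 uint8, blue, green, red), "depth" (384x512 float32, m along the optical axis (not along the pixel's ray), 0 where there is no reading), "K" (3x3 intrinsics, pixels), "R" (3x3) and "t" (3): a world point X has camera coordinates R X + t. Camera axes: x right, y down, z forward; pixel columns grow to the right and rows downward; lengths in m; the calibration is good to about 2 mm. A picture is of the moment at which its call begins.
- robot.hand_in(): hands the job in, once; it reports no verdict.
The state is a dict: "time": time; "q": joint angles; "joint_velocities": joint speeds; "joint_torque": joint torques, N m; "position": TCP position; "tool_rot": TCP orientation; "ft_force": force on the tool from outside, world axes, zero at the start; "moment": the same for the moment, N m; "grip_width": finger opening in m.
Only numpy, scipy, OpenCV 4.12 (cv2) and the standard library are available. Lean on these libraries where they do the work, as an engineer would, in place of code of your own. Each camera call takes 0.05 s, during which the arm holds its last target.

### The job

Pack the shoeing caddy for the next pony: stack the two steel keg shoes flat, one on the other, in the square bay, lay the blued pritchel across the two V-cradles, and lay the beech brush with brass bristles flat, bristles up, in the long bay and the grey soapstone marker in the small bay. Set each thing down rather than dropping it, and leave the aluminium bar shoe, the brass drift, the steel-bristled brush and the white chalk where they lie.

Things in the scene. Friction and masses are not known exactly. Their poses are not given: they have to be found in the camera images.
- keg_shoe_grey: worn dark grey steel keg (plain, open-heel) pony shoe, 110 x 104 x 10 mm thick, web 20, 0.26 kg. Origin: mid-outline, underside; x from toe to open heel, z up. Straight 29 mm web at the toe, centre x=-43 y=0: pinch there, fingers closing along x. Square bay in caddy frame: x -28..114 (cradles overhang to -13), y -112..43, floor z 8. The two keg shoes are interchangeable (either below).
- keg_shoe_brown: rust-brown steel keg (plain, open-heel) pony shoe, 110 x 104 x 10 mm thick, web 20, 0.26 kg. Origin: mid-outline, underside; x from toe to open heel, z up. Straight 29 mm web at the toe, centre x=-43 y=0: pinch there, fingers closing along x. Square bay in caddy frame: x -28..114 (cradles overhang to -13), y -112..43, floor z 8. The two keg shoes are interchangeable (either below).
- bar_shoe: look-alike: bright silvery aluminium shoe of the same size, but closed by a straight bar across the heel; same origin and axes. Stays where it is
- pritchel: dark blue round steel punch, 230 mm long, 15 diameter, last 40 mm tapering to a blunt point, 0.3 kg; origin on its axis at mid-length, x towards the point. Starts on a 4 mm rubber mat, rolls if knocked. Seat in caddy frame: along y (either way), axis at x=-32, z=51, middle at y=0, over two pale V-cradles at y=-50 and 50 (14 wide in y; arms x -51..-13, tops z 54)
- brass_drift: look-alike: plain yellow brass round bar, 230 mm long, 15 diameter, no taper; origin on its axis at mid-length, x along it. Stays on the mat
- brass_brush: brush, pale beech handle, yellow brass bristles, lying on its back, bristles up; 190 mm long, wood 16 thick, handle 24 wide, head 28 wide, bristles x 25..91 up to z 34; 0.13 kg; origin mid-length on the underside, x towards the bristle end; pinch across the handle at x=0. Starts on a 4 mm rubber mat. Long bay in caddy frame: x -114..-36, y -112..112, floor z 8; lay it along y, either way
- steel_brush: look-alike: brush of the same shape with a dark brown handle and silvery steel bristles; same origin and axes. Stays on the mat
- soapstone: small grey soapstone marker, flat bar 80 x 14 x 8 mm thick, 24 g; origin at the centre of its underside, x along it. Small bay in caddy frame: x -28..114, y 49..112, floor z 8; lay it along x
- chalk: look-alike: white chalk stick, 80 x 14 x 10 mm, same origin and axes. Stays where it is
- caddy: fixed low plywood caddy, dark lining, outer 244 (x) x 241 (y) mm, walls 8 thick, 40 high, inner floor 8 above the bench; origin: centre of its underside, z up. Divider along y at x=-32 (8 thick, top z 26) between the long bay (-x side, brush) and the square bay (shoes) and small bay (+y end, marker); a 5 mm divider, top z 26, at y=46 parts these two. V-cradles stand on the long divider
There are look-alikes about, which are no part of the job. There is more than one size of the keg_shoe_brown; the one meant has the size given above. There is more than one size of the keg_shoe_grey; the one meant has the size given above.

How it is judged:
By the outcome, as a careful person would: the job done as asked, in the order asked, and still so for the second after the job is handed in, with the robot touching nothing.
It also fails if it takes over 125 s, if anything falls off the work surface, if the arm or the gripper's body presses on something with over 40 N, if the wrist force passes 120 N, or if a joint passes its speed limit or range.

## Working session

There is one attempt and no reset: what is moved stays moved. The work goes in short steps, Python scripts to look and compute and a tool call to move; the robot and the scene stay as the last step left them, time stands still between calls to the robot, and variables do not carry over. Pictures are saved under pics/ and viewed, and the job is handed in when it is done.

Besides the shell and the picture viewer there is one more tool, called after ">>>" as name(argument=value, ...) on one line, values as JSON. step_arm: Moves the arm, as the interface text tells. Its arguments: {"type":"object","properties":{"targets":{"type":"array"},"gripper":{"type":"number"},"force":{"type":"number"}},"required":["targets"]}

```bash
mkdir -p pics
cat > h.py <<'E'
from rig import telemetry, viewer, robot
import numpy as np, cv2
def snap(n,f):
    c=viewer.camera(n); cv2.imwrite('pics/'+f,c['img']); np.savez('pics/'+f[:-4]+'.npz',**{k:c[k] for k in c}); return c
def ray(c,u,v,z):
    d=np.linalg.inv(c['K'])@np.array([u,v,1.]); R=np.array(c['R']);t=np.array(c['t'])
    o=-R.T@t; w=R.T@d; return o+w*(z-o[2])/w[2]
def cloud(c):
    h,w=c['depth'].shape; u,v=np.meshgrid(np.arange(w),np.arange(h)); Z=c['depth']
    K=c['K']; P=np.stack([(u-K[0,2])/K[0,0]*Z,(v-K[1,2])/K[1,1]*Z,Z],-1)
    return (P-np.array(c['t']))@np.array(c['R'])
E
python3 - <<'E'
from h import *
print(telemetry.get_obs()); print(robot.tip_reach)
for n in ['scene','top','wrist']:
    c=snap(n,n+'0.png'); print(n,c['K'].tolist(),(-c['R'].T@c['t']).tolist(),c['R'].tolist())
E
```

```text
{'time': 0.0, 'q': array([-1.52246709e+00,  5.28468187e-01,  1.43388114e+00,  1.72908849e-05,
        1.18140576e+00, -1.78483913e-01]), 'joint_velocities': array([-0.00045627,  0.00062714,  0.00103457,  0.00050116,  0.00043275,
       -0.00102981]), 'joint_torque': array([ 6.40521139e-04, -4.40037560e+01, -1.76592457e+01,  6.34595845e-02,
        5.83136827e-02, -1.55618491e-04]), 'position': array([ 0.14055537, -0.60828847,  0.24057709]), 'tool_rot': array([ 9.93576155e-01,  1.13160305e-01,  7.82907115e-05, -1.07840633e-03]), 'ft_force': array([ 0.02930305, -0.16634748, -0.0660117 ]), 'moment': array([-0.05081033,  0.01428227, -0.01748796]), 'grip_width': 0.08681267832066208}
0.019
scene [[413.4898275141141, 0.0, 255.24625514300035], [0.0, 413.4898275141141, 194.53386963053117], [0.0, 0.0, 1.0]] [1.0248935043684986, 0.3728349178050521, 0.9661313899697042] [[-0.5916495154781738, 0.8060670775276716, -0.01437766881106222], [0.6724921477141855, 0.4836131768021826, -0.5602433457758004], [-0.44464048634509684, -0.34113657345599785, -0.8282032819021525]]
top [[469.2166559784206, 0.0, 262.0929905609139], [0.0, 469.2166559784206, 182.9485037575837], [0.0, 0.0, 1.0]] [0.25751927400458363, -0.0028483241910675474, 1.3931864734711976] [[-0.010718800070810443, -0.9999097419976553, -0.008100319945803394], [-0.9802187166563426, 0.012108052032438739, -0.19754660865874704], [0.19762685759186271, 0.005822622618901438, -0.9802600278620991]]
wrist [[329.0953552658895, 0.0, 249.81908849809557], [0.0, 329.0953552658895, 196.07741421263484], [0.0, 0.0, 1.0]] [0.2118438616629081, -0.5935139141759885, 0.38378474966243215] [[0.22453800382865083, -0.9744637980853947, -0.0017294674420093874], [-0.9389927154917478, -0.2168385000651045, 0.26697143132356], [-0.26052901007388696, -0.058321274938942846, -0.9637028918704237]]
```

View pics/top0.png

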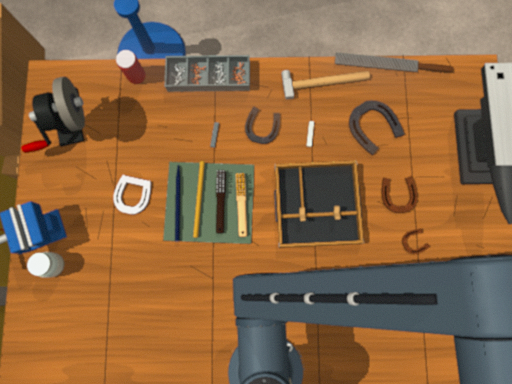

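View pics/scene0.png

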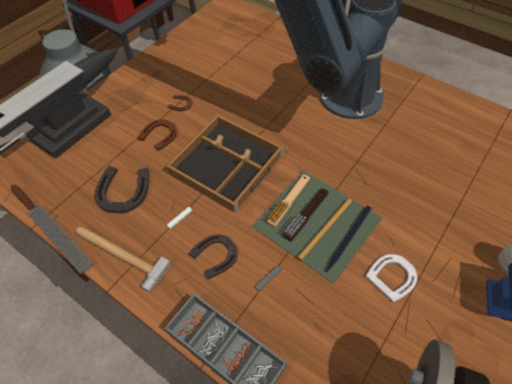

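View pics/wrist0.png

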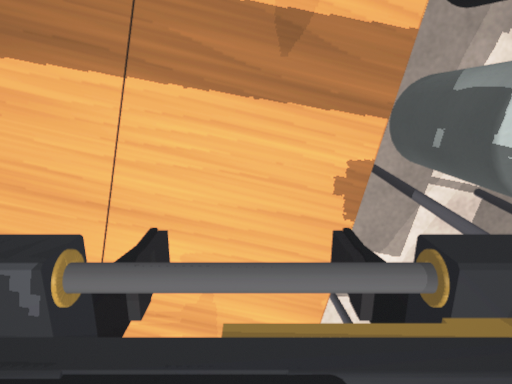

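The top view shows these candidates:
- **Grey keg shoe:** (263,125) is pony size. The one at (375,125) is oversize.
- **Brown keg shoe:** (400,195) is pony size. The one at (416,240) is undersize.
- **Bar shoe:** silver, at (132,195). It stays.
- **Mat, left to right:** blue pritchel (178,203), brass drift (199,200), dark steel brush (221,200), beech brass brush (241,203).
- **Soapstone or chalk:** grey soapstone (214,135), white chalk (310,133).
- **Caddy:** (318,203).

Next I'll check these choices in a close crop and measure them.

```bash
cat > m.py <<'E'
from h import *
def load(f): return dict(np.load('pics/'+f+'.npz'))
def blob(c,box,fn,z,name):
    x0,y0,x1,y1=box; im=c['img'][y0:y1,x0:x1].astype(int); m=fn(im).astype(np.uint8)
    n,l,s,ce=cv2.connectedComponentsWithStats(m); i=1+np.argmax(s[1:,4]); m=(l==i)
    v,u=np.nonzero(m); P=np.array([ray(c,a+x0,b+y0,z)[:2] for a,b in zip(u,v)])
    (cx,cy),(w,h),a=cv2.minAreaRect((P*1000).astype(np.float32)); 
    print(name,s[i,4],'cen',np.round(P.mean(0),4),'rect',round(cx,1),round(cy,1),round(w,1),round(h,1),round(a,1))
    return P
E
python3 - <<'E'
from m import *
c=load('top0'); im=c['img']
for n,(u,v) in dict(gk=(252,128),bigg=(360,115),soap=(214,135),prit=(178,203),wood=(280,140),br=(387,195),sm=(407,240),dr=(199,200),mat=(210,230),bh=(243,225),chalk=(310,133),lin=(290,180),cad=(300,215)).items(): print(n,im[v,u])
o=cv2.resize(im[90:255,110:440],None,fx=2.4,fy=2.4,interpolation=cv2.INTER_CUBIC); cv2.imwrite('pics/crop.png',o)
dark=lambda i:(i.max(-1)<110)&((i.max(-1)-i.min(-1))<40)
blob(c,(240,100,285,150),dark,.01,'grey')
blob(c,(340,95,410,160),dark,.01,'greybig')
brown=lambda i:(i[...,2]<150)&(i[...,2]-i[...,0]>30)&(i[...,1]<0.62*i[...,2])
blob(c,(375,170,425,220),brown,.01,'brown')
blob(c,(398,225,435,256),brown,.01,'brownsm')
E
```

```text
gk [ 42  79 127]
bigg [58 71 87]
soap [129 130 123]
prit [62 29 18]
wood [ 53 118 188]
br [ 28  61 113]
sm [ 39  89 151]
dr [ 37 146 198]
mat [ 94 124 104]
bh [136 212 244]
chalk [229 239 237]
lin [53 58 55]
cad [ 85 144 189]
grey 387 cen [0.7041 0.0086] rect 713.8 4.5 99.9 103.9 73.2
greybig 982 cen [ 0.7227 -0.3375] rect 717.1 -339.5 149.3 144.3 31.8
brown 730 cen [ 0.4909 -0.4042] rect 495.1 -403.3 112.1 110.4 5.5
brownsm 310 cen [ 0.3537 -0.4349] rect 356.5 -441.2 70.9 81.8 33.9
```

View pics/crop.png

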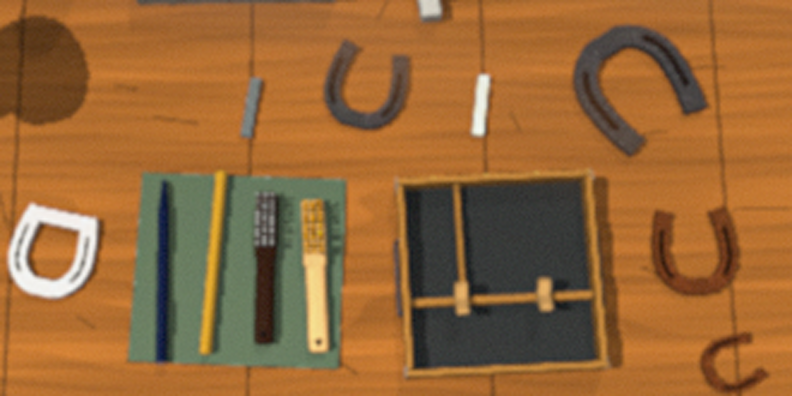

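The crop confirms the choices. The caddy's long bay is on the near (-x) side and the small bay is at +y, so the caddy frame is roughly aligned with the world. I'll move to a survey pose above the middle.

```bash
cat > go.py <<'E'
import sys
from h import *
from scipy.spatial.transform import Rotation as Ro
def delta(x,y,z,psi):
    o=telemetry.get_obs(); p=np.array(o['position']); R=Ro.from_quat(o['tool_rot'])
    s=np.radians(psi); T=Ro.from_matrix(np.array([[np.cos(s),np.sin(s),0],[np.sin(s),-np.cos(s),0],[0,0,-1.]]))
    d=R.inv().apply(np.array([x,y,z])-p); r=(R.inv()*T).as_rotvec(degrees=True)
    X=R.as_matrix()[:,0]
    print('t',round(o['time'],2),'pos',np.round(p,4),'psi',round(np.degrees(np.arctan2(X[1],X[0])),2),'w',round(o['grip_width'],4),'F',np.round(o['ft_force'],1))
    print('d',np.round(d,4),'r',np.round(r,2),'rows',np.ceil(max(np.linalg.norm(d)/.0625,np.linalg.norm(r)/10.7)))
if __name__=='__main__': delta(*map(float,sys.argv[1:]))
E
python3 go.py .42 -.12 .40 90; python3 go.py .52 -.12 .40 0
```

```text
t 0.15 pos [ 0.1405 -0.6084  0.2408] psi 12.99 w 0.0869 F [-0.3 -0.6 -0.7]
d [ 0.3822 -0.4134 -0.1584] r [-7.000e-02 -8.000e-02 -7.701e+01] rows 10.0
t 0.15 pos [ 0.1405 -0.6084  0.2408] psi 12.99 w 0.0869 F [-0.3 -0.6 -0.7]
d [ 0.4796 -0.3909 -0.1584] r [-1.000e-01 -1.000e-02  1.299e+01] rows 11.0
```

>>> step_arm(targets=[{"dx": 0.038,"dy": -0.041,"dz": -0.02,"rz": -8},{"dx": 0.076,"dy": -0.082,"dz": -0.04,"rz": -16},{"dx": 0.115,"dy": -0.124,"dz": -0.06,"rz": -24},{"dx": 0.153,"dy": -0.165,"dz": -0.08,"rz": -32},{"dx": 0.19,"dy": -0.207,"dz": -0.1,"rz": -40}], gripper=1, force=60)

```text
invalid input
```

```bash
python3 go.py .46 -.12 .40 90
```

```text
t 0.15 pos [ 0.1405 -0.6084  0.2408] psi 12.99 w 0.0869 F [-0.3 -0.6 -0.7]
d [ 0.4211 -0.4044 -0.1584] r [-7.000e-02 -8.000e-02 -7.701e+01] rows 10.0
```

Every row probably needs all six keys.

>>> step_arm(targets=[{"dx": 0.038,"dy": -0.041,"dz": -0.02,"rx": 0,"ry": 0,"rz": -8},{"dx": 0.076,"dy": -0.082,"dz": -0.04,"rx": 0,"ry": 0,"rz": -16},{"dx": 0.115,"dy": -0.124,"dz": -0.06,"rx": 0,"ry": 0,"rz": -24},{"dx": 0.153,"dy": -0.165,"dz": -0.08,"rx": 0,"ry": 0,"rz": -32},{"dx": 0.19,"dy": -0.207,"dz": -0.1,"rx": 0,"ry": 0,"rz": -40}], gripper=1, force=60)

```text
time: 0.78
position: [0.2798, -0.3624, 0.3416]
tool_rot: [0.894, 0.448, 0.001, -0.001]
ft_force: [0.5, 0.1, 1.1]
grip_width: 0.0871
```

```bash
python3 go.py .46 -.12 .40 90
```

```text
t 0.78 pos [ 0.2798 -0.3624  0.3416] psi 53.24 w 0.0871 F [0.5 0.1 1.1]
d [ 0.3022 -0.0008 -0.0579] r [-3.000e-02 -1.100e-01 -3.676e+01] rows 5.0
```

>>> step_arm(targets=[{"dx": 0.06,"dy": 0,"dz": -0.012,"rx": 0,"ry": 0,"rz": -8},{"dx": 0.12,"dy": 0,"dz": -0.024,"rx": 0,"ry": 0,"rz": -16},{"dx": 0.18,"dy": 0,"dz": -0.036,"rx": 0,"ry": 0,"rz": -24},{"dx": 0.24,"dy": 0,"dz": -0.048,"rx": 0,"ry": 0,"rz": -32},{"dx": 0.3,"dy": 0,"dz": -0.058,"rx": 0,"ry": 0,"rz": -36.8}])

```text
time: 1.4
position: [0.4601, -0.1204, 0.4006]
tool_rot: [0.706, 0.708, 0.001, -0.0]
ft_force: [0.9, 0.0, 0.3]
grip_width: 0.0872
```

```bash
python3 go.py .46 -.12 .40 90; python3 -c "
from h import *
c=snap('wrist','w1.png'); print(-c['R'].T@c['t']); print(c['R'])"
```

```text
t 1.4 pos [ 0.4601 -0.1204  0.4006] psi 90.21 w 0.0872 F [0.9 0.  0.3]
d [ 0.0004 -0.0001  0.0006] r [ 0.04 -0.08  0.21] rows 1.0
[ 0.45978367 -0.04878331  0.54382869]
[[ 0.99999387  0.00335022  0.00102184]
 [ 0.00295712 -0.96388521  0.26630164]
 [ 0.00187711 -0.26629698 -0.9638892 ]]
```

View pics/w1.png

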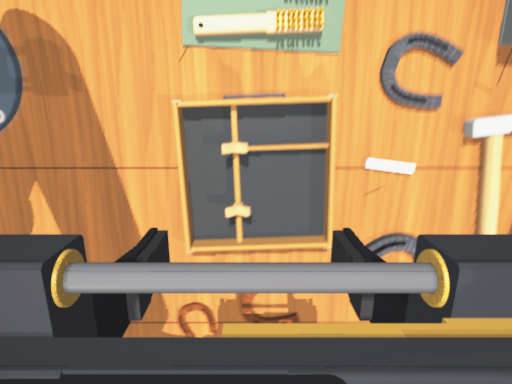

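The wrist view shows the caddy with outer rim corners at about (175,101), (335,96), (331,249) and (189,252). The grey pony shoe is at (415,72), with its toe facing left (-x).

Run:
```python
from m import *
c=load('w1')
for u,v in [(175,101),(335,96),(331,249),(189,252)]: print('rim',ray(c,u,v,.04)[:2])
P=cloud(c)
for u,v in [(285,125),(285,190),(205,190),(257,102),(235,180),(410,40),(435,100)]: print((u,v),np.round(P[v,u],4))
dark=lambda i:(i.max(-1)<115)&((i.max(-1)-i.min(-1))<45)
Q=blob(c,(370,25,475,120),dark,.01,'grey')
# shoe axis from PCA/ symmetric: extremes
np.save('gq.npy',Q)
im=c['img'][20:120,365:475]; cv2.imwrite('pics/g1.png',cv2.resize(im,None,fx=6,fy=5))
c=load('top0')
for u,v in [(276,165),(356,161),(363,242),(281,247)]: print('rim top',ray(c,u,v,.04)[:2])
```

```text
rim [ 0.35025244 -0.04325991]
rim [ 0.58509364 -0.03542984]
rim [ 0.59604216 -0.27884908]
rim [ 0.35975217 -0.28495728]
(285, 125) [ 0.5164 -0.079   0.0087]
(285, 190) [ 0.5199 -0.186   0.0082]
(205, 190) [ 0.3857 -0.1861  0.0095]
(257, 102) [ 0.4708 -0.0443  0.0404]
(235, 180) [ 0.4369 -0.1649  0.0267]
(410, 40) [0.6985 0.0455 0.0099]
(435, 100) [ 0.7489 -0.0401  0.0098]
grey 362 cen [0.728  0.0416] rect 725.5 41.4 19.5 62.2 74.2
rim top [ 0.58408945 -0.03661269]
rim top [ 0.59327422 -0.27394931]
rim top [ 0.35423079 -0.2819736 ]
rim top [ 0.34265197 -0.04692126]
```

View pics/g1.png

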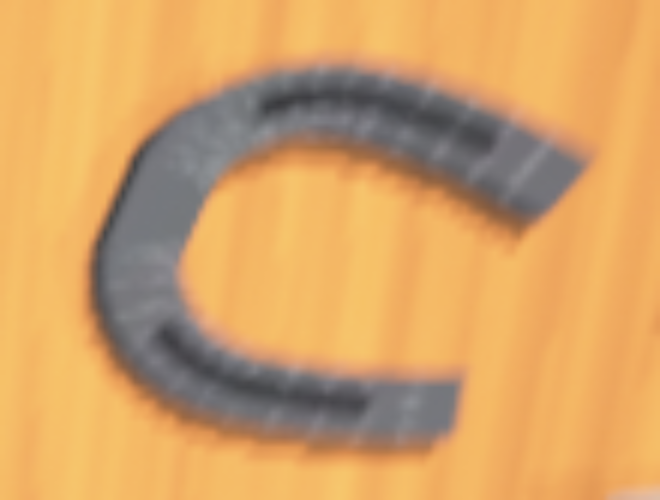

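```bash
cat > fit.py <<'E'
from m import *
def hmask(c,xy0,xy1,z0,z1):
    P=cloud(c); m=(c['depth']>0)&(P[...,2]>z0)&(P[...,2]<z1)&(P[...,0]>xy0[0])&(P[...,0]<xy1[0])&(P[...,1]>xy0[1])&(P[...,1]<xy1[1])
    return P[m],m
def shoe(c,xy0,xy1,z0=.006,z1=.014):
    P,m=hmask(c,xy0,xy1,z0,z1)
    n,l,s,_=cv2.connectedComponentsWithStats(m.astype(np.uint8)); i=1+np.argmax(s[1:,4]); P=cloud(c)[l==i]
    Q=P[:,:2]; 
    r=cv2.minAreaRect((Q*1000).astype(np.float32)); print('n',len(Q),'z',np.median(P[:,2]),'rect',np.round(r[0],1),np.round(r[1],1),round(r[2],1))
    # symmetry axis: opening direction where mid-outline frame symmetric
    best=None
    for a in np.radians(np.arange(0,360,.5)):
        ux=np.array([np.cos(a),np.sin(a)]); uy=np.array([-ux[1],ux[0]])
        X=Q@ux; Y=Q@uy; cx=(X.min()+X.max())/2; cy=(Y.min()+Y.max())/2; x=X-cx;y=Y-cy
        # asymmetry of histogram left/right
        h1=np.histogram2d(x,y,bins=[np.arange(-.06,.0601,.01),np.arange(-.06,.0601,.01)])[0]
        asym=np.abs(h1-h1[:,::-1]).sum()
        heel=((x>.03)&(abs(y)<.02)).sum()
        toe=((x<-.03)&(abs(y)<.02)).sum()
        if heel<0.2*toe and (best is None or asym<best[0]): best=(asym,a,cx*ux+cy*uy,np.ptp(X),np.ptp(Y))
    _,a,o,w,h=best; u=np.array([np.cos(a),np.sin(a)])
    print('shoe yaw',np.degrees(a),'org',np.round(o,4),'size',round(w,4),round(h,4),'pinch',np.round(o-.043*u,4))
E
python3 - <<'E'
from fit import *
c=load('w1')
shoe(c,(.63,-.06),(.80,.12))
P,m=hmask(c,(.33,-.31),(.62,-.01),.036,.044); r=cv2.minAreaRect((P[:,:2]*1000).astype(np.float32)); print(len(P),r)
c=load('top0'); shoe(c,(.6,-.06),(.80,.12)); shoe(c,(.4,-.48),(.6,-.33))
E
```

```text
n 2373 z 0.010170867646833894 rect [7.153e+02 7.000e-01] [104.2 109.3] 74.4
shoe yaw 344.0 org [7.154e-01 7.000e-04] size 0.1096 0.1042 pinch [0.674  0.0125]
3283 ((469.09844970703125, -161.75457763671875), (244.49961853027344, 242.36241149902344), 2.0450987815856934)
n 395 z 0.011102793772292497 rect [722.4   3.6] [107.1 118.3] 72.5
shoe yaw 344.0 org [0.7218 0.0034] size 0.1174 0.1081 pinch [0.6804 0.0152]
n 475 z 0.01092363803137265 rect [ 499.3 -404.5] [111.2 105.2] 1.2
shoe yaw 2.5 org [ 0.4999 -0.4043] size 0.1119 0.1052 pinch [ 0.457  -0.4061]
```

The depth fit gives:
- **Grey shoe:** 109.6 x 104.2 mm, yaw -16°, pinch point (0.674, 0.0125).
- **Caddy:** centre (0.469, -0.162), yaw 2.05°.

Now I'll reach for the grey shoe.

```bash
python3 go.py .674 .0125 .10 74
```

```text
t 1.45 pos [ 0.4642 -0.1145  0.402 ] psi 90.67 w 0.087 F [3.4 2.6 1.2]
d [0.1224 0.209  0.3044] r [ 0.37 -0.45 16.67] rows 7.0
```

>>> step_arm(targets=[{"dx": 0.019,"dy": 0.032,"dz": 0.045,"rx": 0,"ry": 0,"rz": 4},{"dx": 0.038,"dy": 0.064,"dz": 0.09,"rx": 0,"ry": 0,"rz": 8},{"dx": 0.057,"dy": 0.098,"dz": 0.14,"rx": 0,"ry": 0,"rz": 12},{"dx": 0.076,"dy": 0.13,"dz": 0.185,"rx": 0,"ry": 0,"rz": 16},{"dx": 0.094,"dy": 0.16,"dz": 0.23,"rx": 0,"ry": 0,"rz": 16.7}])

```text
time: 2.08
position: [0.6255, -0.0166, 0.1719]
tool_rot: [0.799, 0.601, 0.005, -0.001]
ft_force: [0.1, -1.0, 0.1]
grip_width: 0.0873
```

```bash
python3 go.py .674 .0125 .05 74
```

```text
t 2.08 pos [ 0.6255 -0.0166  0.1719] psi 73.92 w 0.0873 F [ 0.1 -1.   0.1]
d [0.0403 0.038  0.1224] r [ 0.27 -0.49 -0.08] rows 3.0
```

>>> step_arm(targets=[{"dx": 0.014,"dy": 0.013,"dz": 0.03,"rx": 0.3,"ry": -0.5,"rz": 0},{"dx": 0.03,"dy": 0.028,"dz": 0.06,"rx": 0.3,"ry": -0.5,"rz": 0},{"dx": 0.04,"dy": 0.038,"dz": 0.1,"rx": 0.3,"ry": -0.5,"rz": 0},{"dx": 0.04,"dy": 0.038,"dz": 0.122,"rx": 0.3,"ry": -0.5,"rz": 0},{"dx": 0.04,"dy": 0.038,"dz": 0.122,"rx": 0.3,"ry": -0.5,"rz": 0}])

```text
time: 2.7
position: [0.6717, 0.012, 0.0483]
tool_rot: [0.799, 0.601, -0.002, -0.002]
ft_force: [0.8, -0.1, 1.2]
grip_width: 0.0871
```

```bash
python3 go.py .674 .0125 .022 74;python3 -c "
from fit import *
c=snap('wrist','w2.png');shoe(c,(.63,-.06),(.80,.08)) "
```

```text
t 2.7 pos [0.6717 0.012  0.0483] psi 73.9 w 0.0871 F [ 0.8 -0.1  1.2]
d [0.0011 0.0022 0.0262] r [-0.34  0.07 -0.1 ] rows 1.0
n 9054 z 0.010048581121564967 rect [715.5  26.4] [124.2  60.5] 15.6
shoe yaw 273.0 org [0.7192 0.0215] size 0.0671 0.1219 pinch [0.7169 0.0644]
```

View pics/w2.png

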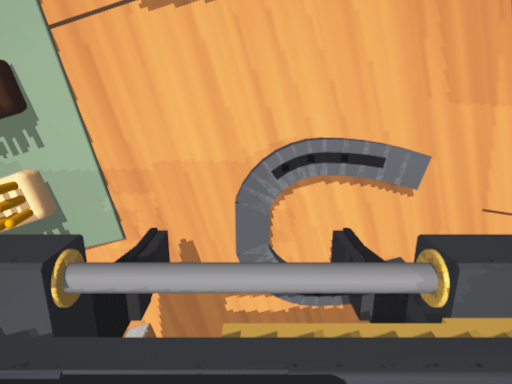

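The toe web at (253,235) sits between the fingers. Descending, then closing.

>>> step_arm(targets=[{"dx": 0.001,"dy": 0.002,"dz": 0.014,"rx": -0.3,"ry": 0,"rz": 0},{"dx": 0.001,"dy": 0.002,"dz": 0.026,"rx": -0.3,"ry": 0,"rz": 0},{"dx": 0.001,"dy": 0.002,"dz": 0.026,"rx": -0.3,"ry": 0,"rz": 0},{"dx": 0.001,"dy": 0.002,"dz": 0.026,"rx": -0.3,"ry": 0,"rz": 0},{"dx": 0.001,"dy": 0.002,"dz": 0.026,"rx": -0.3,"ry": 0,"rz": 0}])

```text
time: 3.38
position: [0.6755, 0.0122, 0.0245]
tool_rot: [0.799, 0.601, 0.001, 0.002]
ft_force: [-0.1, -1.2, 0.0]
grip_width: 0.0869
```

>>> step_arm(targets=[{"dx": 0,"dy": 0,"dz": 0,"rx": 0,"ry": 0,"rz": 0},{"dx": 0,"dy": 0,"dz": 0,"rx": 0,"ry": 0,"rz": 0},{"dx": 0,"dy": 0,"dz": 0,"rx": 0,"ry": 0,"rz": 0},{"dx": 0,"dy": 0,"dz": 0,"rx": 0,"ry": 0,"rz": 0},{"dx": 0,"dy": 0,"dz": 0,"rx": 0,"ry": 0,"rz": 0}], gripper=0, force=60)

```text
time: 4.0
position: [0.6755, 0.0122, 0.0245]
tool_rot: [0.799, 0.601, 0.001, 0.002]
ft_force: [-0.1, -0.4, -0.2]
grip_width: 0.045
```

```bash
python3 go.py .674 .0125 .14 74
```

```text
t 4.0 pos [0.6755 0.0122 0.0245] psi 73.89 w 0.045 F [-0.1 -0.4 -0.2]
d [-1.000e-04 -1.100e-03 -1.155e-01] r [ 0.21  0.03 -0.11] rows 2.0
```

>>> step_arm(targets=[{"dx": 0,"dy": 0,"dz": 0.003,"rx": 0,"ry": 0,"rz": 0},{"dx": 0,"dy": 0,"dz": 0.003,"rx": 0,"ry": 0,"rz": 0},{"dx": 0,"dy": 0,"dz": 0.003,"rx": 0,"ry": 0,"rz": 0},{"dx": 0,"dy": 0,"dz": 0.003,"rx": 0,"ry": 0,"rz": 0},{"dx": 0,"dy": 0,"dz": 0.003,"rx": 0,"ry": 0,"rz": 0}], gripper=0, force=60)

```text
time: 4.62
position: [0.6752, 0.0122, 0.0212]
tool_rot: [0.799, 0.601, 0.001, 0.001]
ft_force: [0.3, -0.0, -2.5]
grip_width: 0.019
```

```bash
python3 go.py .674 .0125 .14 74; python3 -c "
from h import *
snap('wrist','w3.png')"
```

```text
t 4.62 pos [0.6752 0.0122 0.0212] psi 73.89 w 0.019 F [ 0.3 -0.  -2.5]
d [-1.000e-04 -9.000e-04 -1.188e-01] r [ 0.17  0.03 -0.11] rows 2.0
```

View pics/w3.png

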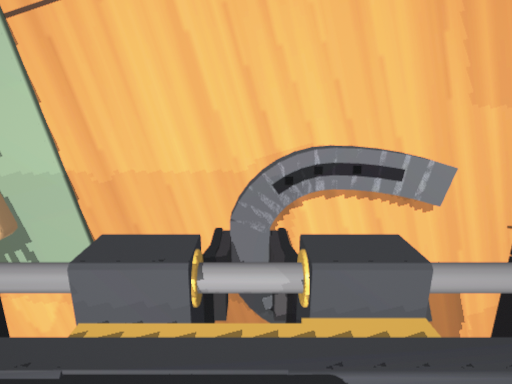

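```bash
python3 go.py .519 -.162 .12 2
```

```text
t 4.67 pos [0.6753 0.0122 0.0212] psi 73.89 w 0.0192 F [ 0.1 -0.1 -3. ]
d [-0.2107 -0.1015 -0.099 ] r [ 0.18 -0.08 71.89] rows 7.0
```

>>> step_arm(targets=[{"dx": 0,"dy": 0,"dz": -0.03,"rx": 0,"ry": 0,"rz": 0},{"dx": 0,"dy": 0,"dz": -0.07,"rx": 0,"ry": 0,"rz": 0},{"dx": -0.03,"dy": -0.015,"dz": -0.1,"rx": 0,"ry": 0,"rz": 9},{"dx": -0.07,"dy": -0.034,"dz": -0.1,"rx": 0,"ry": 0,"rz": 18},{"dx": -0.11,"dy": -0.053,"dz": -0.1,"rx": 0,"ry": 0,"rz": 27}])

```text
time: 5.3
position: [0.5931, -0.0794, 0.1218]
tool_rot: [0.918, 0.396, 0.002, 0.002]
ft_force: [-0.5, -1.2, -2.8]
grip_width: 0.0193
```

```bash
python3 go.py .519 -.162 .12 2; python3 -c "
from h import *
snap('wrist','w4.png')"
```

```text
t 5.3 pos [ 0.5931 -0.0794  0.1218] psi 46.64 w 0.0193 F [-0.5 -1.2 -2.8]
d [-0.1109  0.0028  0.0017] r [ 0.22 -0.19 44.64] rows 5.0
```

View pics/w4.png

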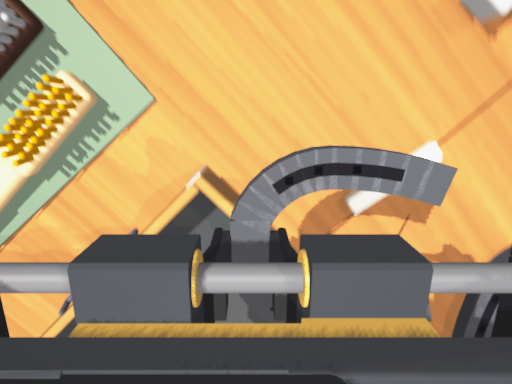

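The shoe is held level and hasn't slipped.

>>> step_arm(targets=[{"dx": -0.025,"dy": 0.001,"dz": 0,"rx": 0.2,"ry": -0.2,"rz": 9},{"dx": -0.05,"dy": 0.001,"dz": 0,"rx": 0.2,"ry": -0.2,"rz": 18},{"dx": -0.075,"dy": 0.002,"dz": 0,"rx": 0.2,"ry": -0.2,"rz": 27},{"dx": -0.1,"dy": 0.003,"dz": 0,"rx": 0.2,"ry": -0.2,"rz": 36},{"dx": -0.111,"dy": 0.003,"dz": 0,"rx": 0.2,"ry": -0.2,"rz": 44.6}])

```text
time: 5.98
position: [0.513, -0.1662, 0.1215]
tool_rot: [1.0, 0.012, -0.004, 0.001]
ft_force: [0.2, -0.3, -2.5]
grip_width: 0.0191
```

```bash
python3 go.py .519 -.162 .045 2; python3 -c "
from h import *
snap('wrist','w5.png');snap('top','t5.png');print(telemetry.get_obs()['position'])"
```

```text
t 5.97 pos [ 0.513  -0.1662  0.1215] psi 1.36 w 0.0191 F [ 0.2 -0.3 -2.5]
d [ 0.0067 -0.0042  0.0765] r [ 0.08  0.46 -0.64] rows 2.0
[ 0.51308674 -0.16608937  0.12154792]
```

View pics/w5.png

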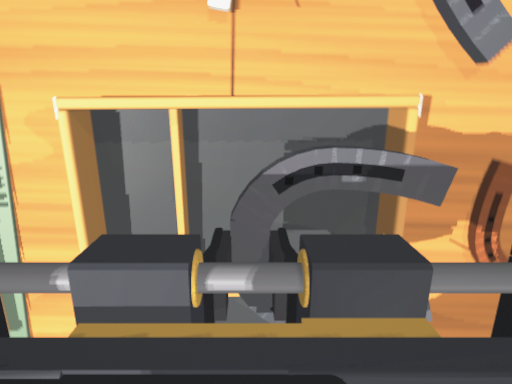

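```bash
python3 go.py .519 -.158 .045 2
```

```text
t 6.08 pos [ 0.5131 -0.1661  0.1215] psi 1.62 w 0.0191 F [ 0.3  0.4 -3. ]
d [ 0.0068 -0.008   0.0765] r [ 0.07  0.47 -0.38] rows 2.0
```

>>> step_arm(targets=[{"dx": 0.007,"dy": -0.008,"dz": 0.015,"rx": 0,"ry": 0.4,"rz": -0.4},{"dx": 0.007,"dy": -0.008,"dz": 0.04,"rx": 0,"ry": 0.4,"rz": -0.4},{"dx": 0.007,"dy": -0.008,"dz": 0.065,"rx": 0,"ry": 0.4,"rz": -0.4},{"dx": 0.007,"dy": -0.008,"dz": 0.0765,"rx": 0,"ry": 0.4,"rz": -0.4},{"dx": 0.007,"dy": -0.008,"dz": 0.0765,"rx": 0,"ry": 0.4,"rz": -0.4}])

```text
time: 6.7
position: [0.5191, -0.1571, 0.0438]
tool_rot: [1.0, 0.018, -0.001, 0.0]
ft_force: [-0.2, 0.4, -3.0]
grip_width: 0.0195
```

```bash
python3 go.py .519 -.158 .0295 2;python3 -c "
from h import *
snap('wrist','w6.png')"
```

```text
t 6.7 pos [ 0.5191 -0.1571  0.0438] psi 2.12 w 0.0195 F [-0.2  0.4 -3. ]
d [-0.0001  0.0009  0.0143] r [0.   0.17 0.12] rows 1.0
```

View pics/w6.png

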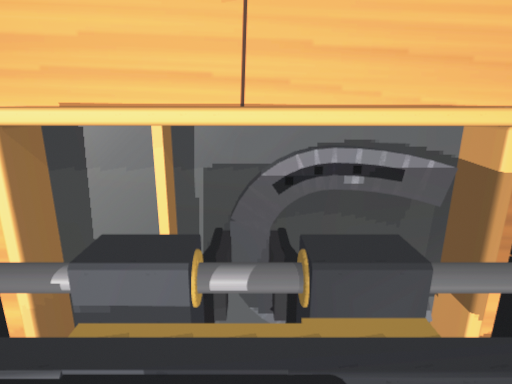

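>>> step_arm(targets=[{"dx": 0,"dy": 0.001,"dz": 0.005,"rx": 0,"ry": 0,"rz": 0},{"dx": 0,"dy": 0.001,"dz": 0.009,"rx": 0,"ry": 0,"rz": 0},{"dx": 0,"dy": 0.001,"dz": 0.012,"rx": 0,"ry": 0,"rz": 0},{"dx": 0,"dy": 0.001,"dz": 0.014,"rx": 0,"ry": 0,"rz": 0},{"dx": 0,"dy": 0.001,"dz": 0.0145,"rx": 0,"ry": 0,"rz": 0}])

```text
time: 7.38
position: [0.5195, -0.1585, 0.0301]
tool_rot: [1.0, 0.018, -0.001, 0.0]
ft_force: [-0.5, -0.7, -1.8]
grip_width: 0.0191
```

```bash
python3 go.py .519 -.158 .0292 2
```

```text
t 7.38 pos [ 0.5195 -0.1585  0.0301] psi 2.09 w 0.0191 F [-0.5 -0.7 -1.8]
d [-0.0005 -0.0006  0.0009] r [0.05 0.09 0.09] rows 1.0
```

Easing down until contact. The weight reads about -2.8 N, so contact should push fz up.

>>> step_arm(targets=[{"dx": 0,"dy": 0,"dz": 0.0005,"rx": 0,"ry": 0,"rz": 0},{"dx": 0,"dy": 0,"dz": 0.001,"rx": 0,"ry": 0,"rz": 0},{"dx": 0,"dy": 0,"dz": 0.0015,"rx": 0,"ry": 0,"rz": 0},{"dx": 0,"dy": 0,"dz": 0.002,"rx": 0,"ry": 0,"rz": 0},{"dx": 0,"dy": 0,"dz": 0.002,"rx": 0,"ry": 0,"rz": 0}])

```text
time: 8.0
position: [0.5195, -0.1586, 0.029]
tool_rot: [1.0, 0.018, -0.001, 0.001]
ft_force: [-1.4, 0.4, 5.2]
grip_width: 0.019
```

Contact at fz +5. Opening partly.

>>> step_arm(targets=[{"dx": 0,"dy": 0,"dz": 0,"rx": 0,"ry": 0,"rz": 0},{"dx": 0,"dy": 0,"dz": 0,"rx": 0,"ry": 0,"rz": 0},{"dx": 0,"dy": 0,"dz": 0,"rx": 0,"ry": 0,"rz": 0},{"dx": 0,"dy": 0,"dz": -0.02,"rx": 0,"ry": 0,"rz": 0},{"dx": 0,"dy": 0,"dz": -0.06,"rx": 0,"ry": 0,"rz": 0}], gripper=0.4)

```text
time: 8.62
position: [0.5185, -0.158, 0.088]
tool_rot: [1.0, 0.018, -0.002, -0.0]
ft_force: [0.8, -0.2, 0.8]
grip_width: 0.0351
```

```bash
python3 go.py .457 -.406 .16 92.5;python3 -c "
from h import *
snap('wrist','w7.png')"
```

```text
t 8.62 pos [ 0.5185 -0.158   0.088 ] psi 2.09 w 0.0351 F [ 0.8 -0.2  0.8]
d [-0.0708  0.2455 -0.0719] r [ -0.27   0.17 -90.41] rows 9.0
```

View pics/w7.png

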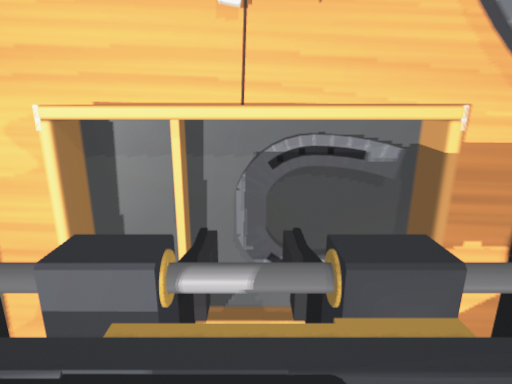

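The grey shoe lies flat in the bay. Next the brown one.

>>> step_arm(targets=[{"dx": -0.014,"dy": 0.048,"dz": -0.02,"rx": 0,"ry": 0,"rz": -10},{"dx": -0.028,"dy": 0.097,"dz": -0.04,"rx": 0,"ry": 0,"rz": -20},{"dx": -0.042,"dy": 0.147,"dz": -0.05,"rx": 0,"ry": 0,"rz": -30},{"dx": -0.056,"dy": 0.196,"dz": -0.06,"rx": 0,"ry": 0,"rz": -40},{"dx": -0.07,"dy": 0.24,"dz": -0.07,"rx": 0,"ry": 0,"rz": -50}], gripper=1)

```text
time: 9.3
position: [0.4597, -0.4034, 0.1644]
tool_rot: [0.897, 0.442, 0.001, 0.003]
ft_force: [0.5, -0.4, 0.8]
grip_width: 0.077
```

```bash
python3 go.py .457 -.406 .16 92.5
```

```text
t 9.3 pos [ 0.4597 -0.4034  0.1644] psi 52.41 w 0.077 F [ 0.5 -0.4  0.8]
d [-0.0037 -0.0006  0.0044] r [  0.34   0.17 -40.09] rows 4.0
```

>>> step_arm(targets=[{"dx": -0.003,"dy": 0,"dz": 0.004,"rx": 0.3,"ry": 0.2,"rz": -10},{"dx": -0.003,"dy": 0,"dz": 0.004,"rx": 0.3,"ry": 0.2,"rz": -20},{"dx": -0.003,"dy": 0,"dz": 0.004,"rx": 0.3,"ry": 0.2,"rz": -30},{"dx": -0.003,"dy": 0,"dz": 0.004,"rx": 0.3,"ry": 0.2,"rz": -40},{"dx": -0.003,"dy": 0,"dz": 0.004,"rx": 0.3,"ry": 0.2,"rz": -40}])

```text
time: 9.93
position: [0.4578, -0.4057, 0.1601]
tool_rot: [0.693, 0.721, 0.0, 0.0]
ft_force: [-0.2, 0.1, -0.4]
grip_width: 0.0869
```

```bash
python3 go.py .457 -.406 .05 92.5;python3 -c "
from fit import *
c=snap('wrist','w8.png'); 
shoe(c,(.40,-.48),(.58,-.33))
c=snap('top','t8.png'); 
shoe(c,(.40,-.48),(.58,-.33))"
```

```text
t 9.93 pos [ 0.4578 -0.4057  0.1601] psi 92.29 w 0.0869 F [-0.2  0.1 -0.4]
d [-0.0003 -0.0008  0.1101] r [ 0.04 -0.03 -0.21] rows 2.0
n 5777 z 0.010072762372308273 rect [ 496.5 -407.7] [108.2 104.2] 1.9
shoe yaw 4.0 org [ 0.4971 -0.4076] size 0.11 0.1043 pinch [ 0.4542 -0.4106]
n 18 z 0.010526653348956298 rect [ 541.5 -428.9] [13.8 19.8] 69.6Traceback (most recent call last):
  File "<string>", line 6, in <module>
    shoe(c,(.40,-.48),(.58,-.33))
    ~~~~^^^^^^^^^^^^^^^^^^^^^^^^^
  File "fit.py", line 21, in shoe
    _,a,o,w,h=best; u=np.array([np.cos(a),np.sin(a)])
    ^^^^^^^^^
TypeError: cannot unpack non-iterable NoneType object
```

View pics/w8.png

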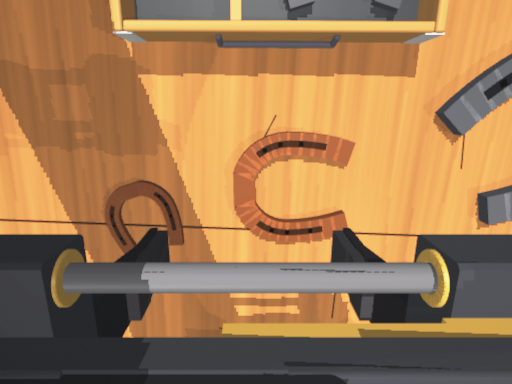

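The brown shoe at (290,185) fits 110 x 104.3 mm, which is the right size. The small look-alike at (145,215) is close to the left finger, so I'll go in with a narrower opening.

```bash
python3 -c "
from fit import *
c=load('w8'); P,m=hmask(c,(.30,-.5),(.43,-.36),.005,.014); print(P.min(0),P.max(0)); Q=P[(P[:,1]>-.43)]; print(Q.max(0))
P,m=hmask(c,(.44,-.48),(.56,-.36),.006,.014)
for x in (.475,.495,.515,.535):
  s=P[abs(P[:,0]-x)<.003][:,1]; print(x,s.min(),s.max(),(s.min()+s.max())/2)
"
python3 go.py .454 -.410 .05 93
```

```text
[ 0.32056004 -0.47923043  0.00501559] [ 0.3944127  -0.40670871  0.00920584]
[ 0.38730383 -0.40670871  0.00920584]
0.475 -0.45761558820959786 -0.3605182632863978 -0.40906692574799786
0.495 -0.4598375720002763 -0.36062126164807146 -0.4102294168241739
0.515 -0.45745232004398956 -0.36004465336897784 -0.40874848670648367
0.535 -0.4532633378796138 -0.3600120733431723 -0.40663770561139306
t 10.03 pos [ 0.4578 -0.4058  0.1602] psi 92.25 w 0.0873 F [1.4 0.8 0.1]
d [-0.0041 -0.0041  0.1102] r [ 0.04 -0.02 -0.75] rows 2.0
```

>>> step_arm(targets=[{"dx": -0.004,"dy": -0.004,"dz": 0.02,"rx": 0,"ry": 0,"rz": -0.7},{"dx": -0.004,"dy": -0.004,"dz": 0.05,"rx": 0,"ry": 0,"rz": -0.7},{"dx": -0.004,"dy": -0.004,"dz": 0.08,"rx": 0,"ry": 0,"rz": -0.7},{"dx": -0.004,"dy": -0.004,"dz": 0.105,"rx": 0,"ry": 0,"rz": -0.7},{"dx": -0.004,"dy": -0.004,"dz": 0.11,"rx": 0,"ry": 0,"rz": -0.7}], gripper=0.6)

```text
time: 10.65
position: [0.4533, -0.4089, 0.0484]
tool_rot: [0.689, 0.725, 0.001, -0.002]
ft_force: [0.4, -0.4, 0.2]
grip_width: 0.0534
```

```bash
python3 go.py .454 -.410 .0215 93;python3 -c "
from h import *
snap('wrist','w9.png')"
```

```text
t 10.65 pos [ 0.4533 -0.4089  0.0484] psi 92.86 w 0.0534 F [ 0.4 -0.4  0.2]
d [-0.0013  0.0007  0.0269] r [-0.08 -0.2  -0.14] rows 1.0
```

View pics/w9.png

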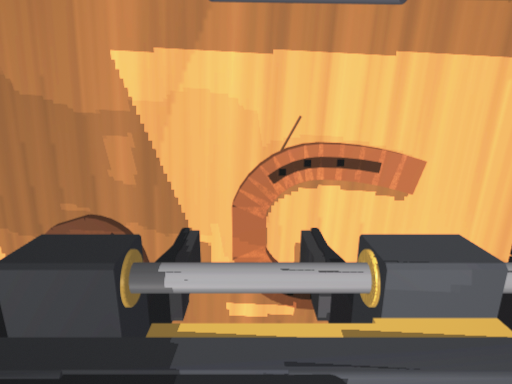

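>>> step_arm(targets=[{"dx": -0.001,"dy": 0.001,"dz": 0.014,"rx": 0,"ry": 0,"rz": 0},{"dx": -0.001,"dy": 0.001,"dz": 0.026,"rx": 0,"ry": 0,"rz": 0},{"dx": -0.001,"dy": 0.001,"dz": 0.027,"rx": 0,"ry": 0,"rz": 0},{"dx": -0.001,"dy": 0.001,"dz": 0.027,"rx": 0,"ry": 0,"rz": 0},{"dx": -0.001,"dy": 0.001,"dz": 0.027,"rx": 0,"ry": 0,"rz": 0}])

```text
time: 11.32
position: [0.4548, -0.4104, 0.0223]
tool_rot: [0.689, 0.725, 0.001, -0.001]
ft_force: [0.5, -0.4, -0.5]
grip_width: 0.0522
```

>>> step_arm(targets=[{"dx": 0,"dy": 0,"dz": 0.001,"rx": 0,"ry": 0,"rz": 0},{"dx": 0,"dy": 0,"dz": 0.001,"rx": 0,"ry": 0,"rz": 0},{"dx": 0,"dy": 0,"dz": 0.001,"rx": 0,"ry": 0,"rz": 0},{"dx": 0,"dy": 0,"dz": 0.001,"rx": 0,"ry": 0,"rz": 0},{"dx": 0,"dy": 0,"dz": 0.001,"rx": 0,"ry": 0,"rz": 0}], gripper=0, force=60)

```text
time: 11.95
position: [0.4543, -0.4103, 0.0214]
tool_rot: [0.689, 0.725, 0.0, -0.001]
ft_force: [-2.7, 0.1, 1.6]
grip_width: 0.0194
```

```bash
python3 go.py .5192 -.158 .14 2
```

```text
t 11.95 pos [ 0.4543 -0.4103  0.0214] psi 92.91 w 0.0194 F [-2.7  0.1  1.6]
d [ 0.2489  0.0775 -0.1182] r [-1.500e-01 -5.000e-02  9.091e+01] rows 9.0
```

>>> step_arm(targets=[{"dx": 0,"dy": 0,"dz": 0,"rx": 0,"ry": 0,"rz": 0},{"dx": 0,"dy": 0,"dz": -0.03,"rx": 0,"ry": 0,"rz": 0},{"dx": 0,"dy": 0,"dz": -0.08,"rx": 0,"ry": 0,"rz": 9},{"dx": 0.03,"dy": 0.01,"dz": -0.118,"rx": 0,"ry": 0,"rz": 18},{"dx": 0.07,"dy": 0.022,"dz": -0.118,"rx": 0,"ry": 0,"rz": 27}])

```text
time: 12.58
position: [0.475, -0.3413, 0.1425]
tool_rot: [0.841, 0.541, 0.001, 0.003]
ft_force: [0.9, 0.9, -3.0]
grip_width: 0.0188
```

```bash
python3 go.py .5192 -.158 .13 2; python3 -c "
from h import *
snap('wrist','w10.png')"
```

```text
t 12.57 pos [ 0.475  -0.3413  0.1425] psi 65.48 w 0.0188 F [ 0.9  0.9 -3. ]
d [ 0.1852 -0.0359  0.0121] r [ 0.35 -0.13 63.48] rows 6.0
```

View pics/w10.png

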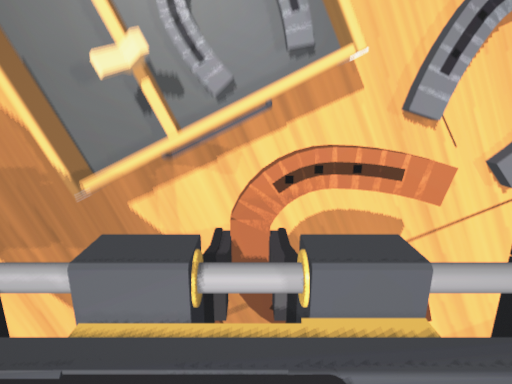

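The held outline matches the grey shoe's grasp pixel for pixel, so I'll place it at the same TCP pose, 10 mm higher.

>>> step_arm(targets=[{"dx": 0.037,"dy": -0.007,"dz": 0.003,"rx": 0,"ry": 0,"rz": 10},{"dx": 0.074,"dy": -0.014,"dz": 0.006,"rx": 0,"ry": 0,"rz": 20},{"dx": 0.11,"dy": -0.021,"dz": 0.009,"rx": 0,"ry": 0,"rz": 30},{"dx": 0.148,"dy": -0.028,"dz": 0.012,"rx": 0,"ry": 0,"rz": 40},{"dx": 0.17,"dy": -0.033,"dz": 0.012,"rx": 0,"ry": 0,"rz": 50}])

```text
time: 13.25
position: [0.5138, -0.1618, 0.1286]
tool_rot: [0.991, 0.132, -0.001, -0.005]
ft_force: [0.5, -0.5, -3.9]
grip_width: 0.0192
```

```bash
python3 go.py .5195 -.1586 .075 2.1
```

```text
t 13.25 pos [ 0.5138 -0.1618  0.1286] psi 15.18 w 0.0192 F [ 0.5 -0.5 -3.9]
d [ 0.0064 -0.0011  0.0536] r [-0.57  0.09 13.08] rows 2.0
```

>>> step_arm(targets=[{"dx": 0.006,"dy": -0.001,"dz": 0,"rx": -0.5,"ry": 0,"rz": 8},{"dx": 0.006,"dy": -0.001,"dz": 0.015,"rx": -0.5,"ry": 0,"rz": 13},{"dx": 0.006,"dy": -0.001,"dz": 0.035,"rx": -0.5,"ry": 0,"rz": 13},{"dx": 0.006,"dy": -0.001,"dz": 0.05,"rx": -0.5,"ry": 0,"rz": 13},{"dx": 0.006,"dy": -0.001,"dz": 0.053,"rx": -0.5,"ry": 0,"rz": 13}])

```text
time: 13.88
position: [0.5182, -0.1583, 0.0742]
tool_rot: [1.0, 0.019, -0.002, -0.001]
ft_force: [0.5, -0.3, -3.6]
grip_width: 0.0195
```

```bash
python3 go.py .5195 -.1586 .042 2.1
```

```text
t 13.88 pos [ 0.5182 -0.1583  0.0742] psi 2.18 w 0.0195 F [ 0.5 -0.3 -3.6]
d [0.0014 0.0005 0.0322] r [-0.16  0.25  0.08] rows 1.0
```

>>> step_arm(targets=[{"dx": 0.0014,"dy": 0.0005,"dz": 0.01,"rx": -0.1,"ry": 0.2,"rz": 0},{"dx": 0.0014,"dy": 0.0005,"dz": 0.02,"rx": -0.1,"ry": 0.2,"rz": 0},{"dx": 0.0014,"dy": 0.0005,"dz": 0.028,"rx": -0.1,"ry": 0.2,"rz": 0},{"dx": 0.0014,"dy": 0.0005,"dz": 0.032,"rx": -0.1,"ry": 0.2,"rz": 0},{"dx": 0.0014,"dy": 0.0005,"dz": 0.032,"rx": -0.1,"ry": 0.2,"rz": 0}])

```text
time: 14.5
position: [0.5194, -0.1586, 0.0419]
tool_rot: [1.0, 0.019, -0.001, -0.001]
ft_force: [0.6, 0.2, -2.6]
grip_width: 0.019
```

```bash
python3 go.py .5195 -.1586 .039 2.1
```

```text
t 14.5 pos [ 0.5194 -0.1586  0.0419] psi 2.18 w 0.019 F [ 0.6  0.2 -2.6]
d [0.0001 0.     0.0029] r [-0.08  0.07  0.08] rows 1.0
```

>>> step_arm(targets=[{"dx": 0,"dy": 0,"dz": 0.001,"rx": 0,"ry": 0,"rz": 0},{"dx": 0,"dy": 0,"dz": 0.002,"rx": 0,"ry": 0,"rz": 0},{"dx": 0,"dy": 0,"dz": 0.003,"rx": 0,"ry": 0,"rz": 0},{"dx": 0,"dy": 0,"dz": 0.0035,"rx": 0,"ry": 0,"rz": 0},{"dx": 0,"dy": 0,"dz": 0.0035,"rx": 0,"ry": 0,"rz": 0}])

```text
time: 15.12
position: [0.5195, -0.1586, 0.0393]
tool_rot: [1.0, 0.019, -0.0, -0.0]
ft_force: [-1.2, 1.2, 5.5]
grip_width: 0.0193
```

Contact again. Releasing and lifting.

>>> step_arm(targets=[{"dx": 0,"dy": 0,"dz": 0,"rx": 0,"ry": 0,"rz": 0},{"dx": 0,"dy": 0,"dz": 0,"rx": 0,"ry": 0,"rz": 0},{"dx": 0,"dy": 0,"dz": 0,"rx": 0,"ry": 0,"rz": 0},{"dx": 0,"dy": 0,"dz": -0.02,"rx": 0,"ry": 0,"rz": 0},{"dx": 0,"dy": 0,"dz": -0.07,"rx": 0,"ry": 0,"rz": 0}], gripper=0.4)

```text
time: 15.75
position: [0.518, -0.158, 0.1079]
tool_rot: [1.0, 0.019, -0.003, -0.002]
ft_force: [0.7, -0.5, 0.7]
grip_width: 0.0344
```

```bash
python3 -c "
from m import *
c=load('top0')
blob(c,(168,165,190,243),lambda i:(i.max(-1)<90)&(i[...,0]>i[...,2]+5),.0115,'prit')
print(cloud(c)[203,176:182])
c=snap('wrist','w11.png');snap('top','t11.png')"; python3 go.py .5 .24 .25 0
```

```text
prit 343 cen [0.4725 0.259 ] rect 481.5 258.9 226.5 14.9 0.1
[[0.47778089 0.2622477  0.01437262]
 [0.47646264 0.25774035 0.02240221]
 [0.47655748 0.25493035 0.02158572]
 [0.47735166 0.25293066 0.01638908]
 [0.47785609 0.25057567 0.01300568]
 [0.47979288 0.24983467 0.00064752]]
t 15.85 pos [ 0.5226 -0.1602  0.1133] psi 2.19 w 0.0347 F [ 1.4 -0.6 -0.8]
d [-0.0062 -0.4003 -0.1383] r [ 0.22 -0.44  2.19] rows 7.0
```

View pics/w11.png

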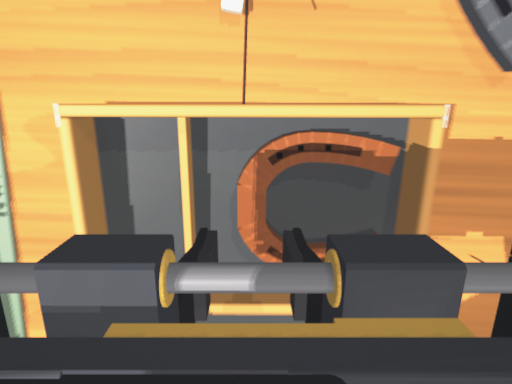

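The brown shoe lies flat and squarely on the grey one. Next the pritchel, which is near (0.48, 0.257) and lies along x.

>>> step_arm(targets=[{"dx": -0.001,"dy": -0.058,"dz": -0.02,"rx": 0,"ry": 0,"rz": 0},{"dx": -0.002,"dy": -0.116,"dz": -0.04,"rx": 0,"ry": 0,"rz": 1},{"dx": -0.004,"dy": -0.174,"dz": -0.06,"rx": 0,"ry": 0,"rz": 2},{"dx": -0.006,"dy": -0.232,"dz": -0.08,"rx": 0,"ry": 0,"rz": 2},{"dx": -0.01,"dy": -0.29,"dz": -0.1,"rx": 0,"ry": 0,"rz": 2}], gripper=0.5)

```text
time: 16.48
position: [0.5003, 0.1313, 0.2121]
tool_rot: [1.0, 0.002, 0.004, 0.002]
ft_force: [0.8, -0.8, 0.2]
grip_width: 0.0433
```

```bash
python3 go.py .47 .255 .21 0
```

```text
t 16.48 pos [0.5003 0.1313 0.2121] psi 0.18 w 0.0433 F [ 0.8 -0.8  0.2]
d [-0.0299 -0.1238  0.0014] r [ 0.21 -0.42  0.18] rows 3.0
```

>>> step_arm(targets=[{"dx": -0.01,"dy": -0.045,"dz": 0,"rx": 0.2,"ry": -0.4,"rz": 0},{"dx": -0.02,"dy": -0.09,"dz": 0,"rx": 0.2,"ry": -0.4,"rz": 0},{"dx": -0.03,"dy": -0.124,"dz": 0,"rx": 0.2,"ry": -0.4,"rz": 0},{"dx": -0.03,"dy": -0.124,"dz": 0,"rx": 0.2,"ry": -0.4,"rz": 0},{"dx": -0.03,"dy": -0.124,"dz": 0,"rx": 0.2,"ry": -0.4,"rz": 0}])

```text
time: 17.1
position: [0.4698, 0.2548, 0.2108]
tool_rot: [1.0, 0.002, -0.0, 0.0]
ft_force: [-0.5, -0.2, -0.6]
grip_width: 0.0437
```

```bash
python3 go.py .47 .255 .21 0;python3 -c "
from fit import *
c=snap('wrist','w12.png')
P,m=hmask(c,(.35,.225),(.62,.29),.009,.03); 
print(len(P),P.min(0),P.max(0)); r=cv2.minAreaRect((P[:,:2]*1000).astype(np.float32)); print(r)
for x in np.arange(.38,.62,.02):
  s=P[abs(P[:,0]-x)<.004]
  if len(s): print(round(x,3),s[:,1].min(),s[:,1].max(),s[:,2].max())
"
```

```text
t 17.1 pos [0.4698 0.2548 0.2108] psi 0.2 w 0.0437 F [-0.5 -0.2 -0.6]
d [ 0.0002 -0.0002  0.0008] r [0.05 0.02 0.2 ] rows 1.0
2819 [0.37000382 0.24701332 0.00973861] [0.59347488 0.26328919 0.02125794]
((481.7677307128906, 255.0782012939453), (223.38351440429688, 14.991596221923828), 0.6621136665344238)
0.38 0.24707998047708232 0.26062225222412905 0.020252140605420483
0.4 0.2472001046904677 0.2605624832936824 0.020033006033411422
0.42 0.2473255690394718 0.26167263002020197 0.020443493712269757
0.44 0.24748531735106502 0.2616096102874251 0.020300275323356008
0.46 0.24762278855416042 0.2615180329499331 0.020747363397648388
0.48 0.24776604610814418 0.26253819461960715 0.02041394822958948
0.5 0.247910848060998 0.2624557700029376 0.019613283960145753
0.52 0.24806106365934663 0.26234492525253905 0.01987451158437952
0.54 0.24926697195481776 0.26328919315409094 0.020319924269602628
0.56 0.24936228713691203 0.26220432874897737 0.020048053688332967
0.58 0.25240724264519215 0.26017728874449014 0.017403325937591925
```

View pics/w12.png

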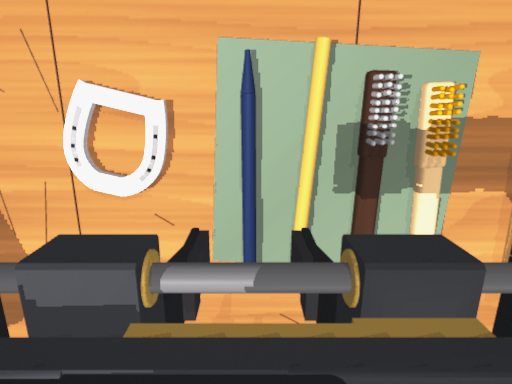

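The pritchel is at image x≈248 with its point towards +x, yaw about 0.5°. The drift slants closer to it near the fingers, so I'll check that gap.

```bash
python3 -c "
from fit import *
for n in('w12','top0'):
  c=load(n)
  P,m=hmask(c,(.35,.17),(.62,.235),.012,.03)
  for x in np.arange(.44,.6,.02):
    s=P[abs(P[:,0]-x)<.004]
    if len(s): print(n,round(x,3),s[:,1].min(),s[:,1].max(),s[:,2].max())
"; python3 go.py .478 .2552 .06 .5
```

```text
w12 0.44 0.18807327000201904 0.20313275589054672 0.020210763977013838
w12 0.46 0.18711619084698275 0.20181097482800964 0.021049647318288553
w12 0.48 0.18612958868414683 0.2004895189219378 0.020906130505219455
w12 0.5 0.18424785343350594 0.1992879508882386 0.020054728712027313
w12 0.52 0.18283706704765845 0.19742724184686908 0.020953539115061096
w12 0.54 0.18158960111577296 0.19622077941171467 0.020267128270367737
w12 0.56 0.17957836330638613 0.19493679623789764 0.020878719945045802
w12 0.58 0.17858595233086283 0.19341463070024872 0.020627961537471116
top0 0.44 0.19185924768116402 0.20437513362144516 0.023402465119289218
top0 0.46 0.19042787388722415 0.2324532074019984 0.025263004290837332
top0 0.48 0.18772664290207144 0.22389890671889817 0.024331295754960864
top0 0.5 0.1871356643236856 0.19972053209312676 0.024847040244707963
top0 0.52 0.1826255690818906 0.1960987469540795 0.02851901759327573
top0 0.54 0.18474231816713016 0.19748650821701627 0.0237841848670527
top0 0.56 0.1823034966289805 0.19823505967047253 0.027032721992061023
top0 0.58 0.179919612921126 0.19525684882337366 0.02834945035663486
t 17.15 pos [0.47   0.2544 0.211 ] psi 0.15 w 0.0433 F [-0.2 -0.1 -0.6]
d [ 0.008  -0.0009  0.151 ] r [ 0.05  0.02 -0.35] rows 3.0
```

>>> step_arm(targets=[{"dx": 0.008,"dy": -0.001,"dz": 0.04,"rx": 0,"ry": 0,"rz": -0.4},{"dx": 0.008,"dy": -0.001,"dz": 0.08,"rx": 0,"ry": 0,"rz": -0.4},{"dx": 0.008,"dy": -0.001,"dz": 0.12,"rx": 0,"ry": 0,"rz": -0.4},{"dx": 0.008,"dy": -0.001,"dz": 0.15,"rx": 0,"ry": 0,"rz": -0.4},{"dx": 0.008,"dy": -0.001,"dz": 0.151,"rx": 0,"ry": 0,"rz": -0.4}])

```text
time: 17.77
position: [0.477, 0.2535, 0.0579]
tool_rot: [1.0, 0.004, -0.003, 0.001]
ft_force: [0.1, -0.1, 0.2]
grip_width: 0.0435
```

```bash
python3 go.py .478 .2552 .0255 .5
```

```text
t 17.77 pos [0.477  0.2535 0.0579] psi 0.42 w 0.0435 F [ 0.1 -0.1  0.2]
d [ 0.0012 -0.0018  0.0324] r [ 0.14  0.31 -0.08] rows 1.0
```

>>> step_arm(targets=[{"dx": 0.001,"dy": -0.0018,"dz": 0.012,"rx": 0.1,"ry": 0.3,"rz": 0},{"dx": 0.001,"dy": -0.0018,"dz": 0.025,"rx": 0.1,"ry": 0.3,"rz": 0},{"dx": 0.001,"dy": -0.0018,"dz": 0.032,"rx": 0.1,"ry": 0.3,"rz": 0},{"dx": 0.001,"dy": -0.0018,"dz": 0.032,"rx": 0.1,"ry": 0.3,"rz": 0},{"dx": 0.001,"dy": -0.0018,"dz": 0.032,"rx": 0.1,"ry": 0.3,"rz": 0}])

```text
time: 18.4
position: [0.478, 0.2554, 0.0262]
tool_rot: [1.0, 0.004, 0.0, 0.0]
ft_force: [-0.8, -0.6, 0.1]
grip_width: 0.0436
```

>>> step_arm(targets=[{"dx": 0,"dy": 0,"dz": 0,"rx": 0,"ry": 0,"rz": 0},{"dx": 0,"dy": 0,"dz": 0,"rx": 0,"ry": 0,"rz": 0},{"dx": 0,"dy": 0,"dz": 0,"rx": 0,"ry": 0,"rz": 0},{"dx": 0,"dy": 0,"dz": 0,"rx": 0,"ry": 0,"rz": 0},{"dx": 0,"dy": 0,"dz": 0,"rx": 0,"ry": 0,"rz": 0}], gripper=0, force=60)

```text
time: 19.02
position: [0.4781, 0.2555, 0.0263]
tool_rot: [1.0, 0.004, 0.0, 0.0]
ft_force: [-1.1, -0.2, 0.1]
grip_width: 0.0134
```

```bash
python3 go.py .4371 -.163 .15 92
```

```text
t 19.02 pos [0.4781 0.2555 0.0263] psi 0.42 w 0.0134 F [-1.1 -0.2  0.1]
d [-0.044   0.4183 -0.1236] r [ 5.000e-02 -3.000e-02 -9.158e+01] rows 9.0
```

Width reads 13.4 mm where I expected 15. Lifting to check the grip.

>>> step_arm(targets=[{"dx": 0,"dy": 0,"dz": 0,"rx": 0,"ry": 0,"rz": 0},{"dx": 0,"dy": 0,"dz": -0.01,"rx": 0,"ry": 0,"rz": 0},{"dx": 0,"dy": 0,"dz": -0.03,"rx": 0,"ry": 0,"rz": 0},{"dx": 0,"dy": 0,"dz": -0.06,"rx": 0,"ry": 0,"rz": 0},{"dx": 0,"dy": 0,"dz": -0.09,"rx": 0,"ry": 0,"rz": 0}])

```text
time: 19.65
position: [0.4774, 0.2552, 0.1171]
tool_rot: [1.0, 0.004, -0.0, 0.0]
ft_force: [0.7, 0.4, -3.3]
grip_width: 0.0133
```

```bash
python3 go.py .4371 -.163 .15 92; python3 -c "
from h import *
snap('wrist','w13.png');snap('scene','s13.png')"
```

```text
t 19.65 pos [0.4774 0.2552 0.1171] psi 0.42 w 0.0133 F [ 0.7  0.4 -3.3]
d [-0.0434  0.4179 -0.0326] r [ 1.000e-02  6.000e-02 -9.158e+01] rows 9.0
```

View pics/w13.png

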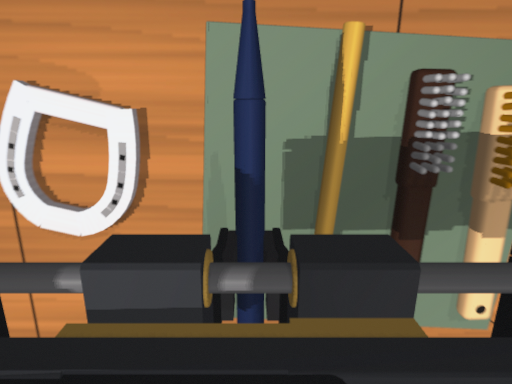

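View pics/s13.png

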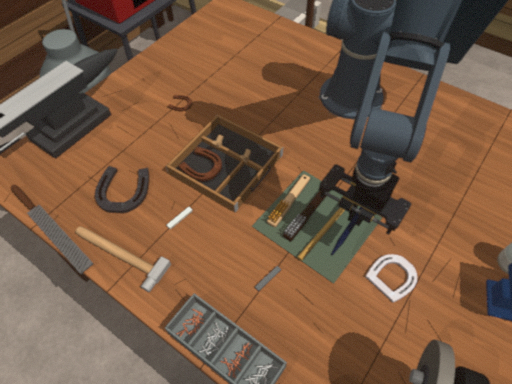

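It's held, and the steel brush and drift haven't moved. Checking that it's level from depth.

```bash
python3 -c "
from fit import *
c=load('w13')
P,m=hmask(c,(.5,.2),(.65,.31),.06,.16)
for x in np.arange(.51,.62,.015):
    s=P[(abs(P[:,0]-x)<.004)&(abs(P[:,1]-.256)<.012)]
    if len(s): print(round(x,3),s[:,1].min(),s[:,1].max(),s[:,2].max())
print(P[:,0].max())
"
```

```text
0.51 0.24702821773797295 0.2619789272859671 0.11094845463173707
0.525 0.24731311195072753 0.2618526500973156 0.11093609659853038
0.54 0.24765013650443174 0.2622582177859162 0.11191816282325817
0.555 0.2479008257724782 0.2621672668411924 0.11068963950376934
0.57 0.24945239842546127 0.26071382021628775 0.10946264466613383
0.585 0.2514765584916487 0.2589043366988356 0.1073685266244615
0.593383046289888
```

Level, with the axis 13.6 mm below the TCP. Carrying it to the cradles.

>>> step_arm(targets=[{"dx": -0.004,"dy": 0.042,"dz": -0.01,"rx": 0,"ry": 0,"rz": -9},{"dx": -0.009,"dy": 0.084,"dz": -0.02,"rx": 0,"ry": 0,"rz": -18},{"dx": -0.013,"dy": 0.126,"dz": -0.03,"rx": 0,"ry": 0,"rz": -27},{"dx": -0.018,"dy": 0.168,"dz": -0.033,"rx": 0,"ry": 0,"rz": -36},{"dx": -0.022,"dy": 0.21,"dz": -0.033,"rx": 0,"ry": 0,"rz": -46}])

```text
time: 20.38
position: [0.4583, 0.0446, 0.1511]
tool_rot: [0.918, 0.397, 0.003, 0.0]
ft_force: [0.7, 0.2, -2.7]
grip_width: 0.0136
```

```bash
python3 go.py .4372 -.165 .13 91.8
```

```text
t 20.38 pos [0.4583 0.0446 0.1511] psi 46.76 w 0.0136 F [ 0.7  0.2 -2.7]
d [-0.1673  0.1282  0.0206] r [  0.29  -0.21 -45.04] rows 5.0
```

>>> step_arm(targets=[{"dx": -0.035,"dy": 0.026,"dz": 0,"rx": 0.3,"ry": -0.2,"rz": -9},{"dx": -0.07,"dy": 0.052,"dz": 0,"rx": 0.3,"ry": -0.2,"rz": -18},{"dx": -0.105,"dy": 0.08,"dz": 0.006,"rx": 0.3,"ry": -0.2,"rz": -27},{"dx": -0.14,"dy": 0.106,"dz": 0.014,"rx": 0.3,"ry": -0.2,"rz": -36},{"dx": -0.167,"dy": 0.128,"dz": 0.02,"rx": 0.3,"ry": -0.2,"rz": -45}])

```text
time: 21.0
position: [0.4362, -0.166, 0.1293]
tool_rot: [0.695, 0.719, -0.0, -0.001]
ft_force: [1.0, -0.0, -3.3]
grip_width: 0.0135
```

```bash
python3 go.py .4372 -.165 .085 91.8; python3 -c "
from h import *
snap('wrist','w14.png')";python3 go.py .4372 -.165 .085 91.8
```

```text
t 21.0 pos [ 0.4362 -0.166   0.1293] psi 91.99 w 0.0135 F [ 1.  -0.  -3.3]
d [0.0009 0.0011 0.0443] r [-0.11 -0.08  0.19] rows 1.0
t 21.05 pos [ 0.4373 -0.1703  0.129 ] psi 92.2 w 0.0129 F [-0.1 -3.7 -4.6]
d [0.0054 0.0001 0.044 ] r [0.   0.16 0.4 ] rows 1.0
```

View pics/w14.png

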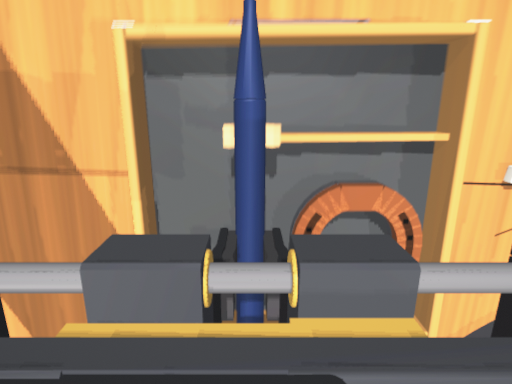

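The pritchel is centred over the +y cradle at (252,135). Lowering.

>>> step_arm(targets=[{"dx": 0.005,"dy": 0,"dz": 0.01,"rx": 0,"ry": 0,"rz": 0.4},{"dx": 0.005,"dy": 0,"dz": 0.024,"rx": 0,"ry": 0,"rz": 0.4},{"dx": 0.005,"dy": 0,"dz": 0.038,"rx": 0,"ry": 0,"rz": 0.4},{"dx": 0.005,"dy": 0,"dz": 0.05,"rx": 0,"ry": 0,"rz": 0.4},{"dx": 0.005,"dy": 0,"dz": 0.055,"rx": 0,"ry": 0,"rz": 0.4}])

```text
time: 21.68
position: [0.4369, -0.1647, 0.0729]
tool_rot: [0.696, 0.718, -0.001, 0.0]
ft_force: [-0.9, 0.2, -4.3]
grip_width: 0.0131
```

```bash
python3 go.py .4372 -.165 .065 91.8; python3 -c "
from h import *
snap('wrist','w15.png')"
```

```text
t 21.68 pos [ 0.4369 -0.1647  0.0729] psi 91.84 w 0.0131 F [-0.9  0.2 -4.3]
d [-0.0003  0.0003  0.0079] r [-0.08  0.1   0.04] rows 1.0
```

View pics/w15.png

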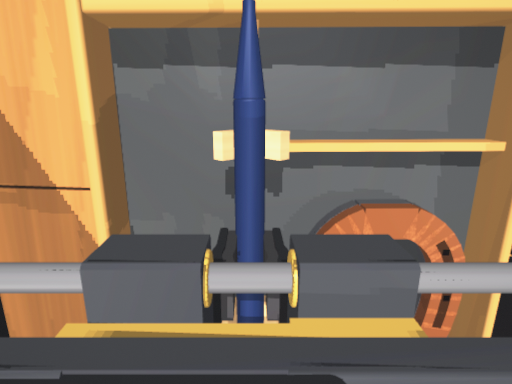

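>>> step_arm(targets=[{"dx": 0,"dy": 0,"dz": 0.003,"rx": 0,"ry": 0,"rz": 0},{"dx": 0,"dy": 0,"dz": 0.005,"rx": 0,"ry": 0,"rz": 0},{"dx": 0,"dy": 0,"dz": 0.007,"rx": 0,"ry": 0,"rz": 0},{"dx": 0,"dy": 0,"dz": 0.008,"rx": 0,"ry": 0,"rz": 0},{"dx": 0,"dy": 0,"dz": 0.0085,"rx": 0,"ry": 0,"rz": 0}])

```text
time: 22.35
position: [0.4376, -0.1653, 0.0652]
tool_rot: [0.696, 0.718, -0.001, 0.001]
ft_force: [1.6, 1.5, 9.4]
grip_width: 0.0133
```

It has seated (fz +9). Releasing.

>>> step_arm(targets=[{"dx": 0,"dy": 0,"dz": -0.0005,"rx": 0,"ry": 0,"rz": 0},{"dx": 0,"dy": 0,"dz": -0.0005,"rx": 0,"ry": 0,"rz": 0},{"dx": 0,"dy": 0,"dz": -0.0005,"rx": 0,"ry": 0,"rz": 0},{"dx": 0,"dy": 0,"dz": -0.02,"rx": 0,"ry": 0,"rz": 0},{"dx": 0,"dy": 0,"dz": -0.07,"rx": 0,"ry": 0,"rz": 0}], gripper=0.4)

```text
time: 22.98
position: [0.4362, -0.1643, 0.1341]
tool_rot: [0.696, 0.718, -0.001, -0.002]
ft_force: [0.5, -0.4, 1.6]
grip_width: 0.0348
```

```bash
python3 -c "
from fit import *
snap('wrist','w16.png')
c=load('w12')
P,m=hmask(c,(.38,.04),(.62,.11),.012,.05); print(P.min(0),P.max(0),len(P))
for x in np.arange(.40,.62,.02):
    s=P[abs(P[:,0]-x)<.004]
    if len(s): print(round(x,3),s[:,1].min(),s[:,1].max(),s[:,2].max())
"; python3 go.py .46 .07 .2 0
```

```text
[0.40492092 0.05188493 0.01200366] [0.56488023 0.08294049 0.03983363] 4611
0.42 0.05257376799447245 0.07532649161250728 0.022062477509565043
0.44 0.05264778889568207 0.07640228773552388 0.022199355605786196
0.46 0.05421906839632993 0.07762766998312247 0.02181440153670946
0.48 0.0526703953230579 0.07962487752916275 0.021997941772709768
0.5 0.053680584771567744 0.08106210956633877 0.039580310174349355
0.52 0.05440078906538983 0.08142997609930791 0.039352251958759334
0.54 0.055550544407932084 0.0824606013721423 0.03983362717794961
0.56 0.05526686965354745 0.08294048682331273 0.03974515742660966
t 23.02 pos [ 0.4394 -0.1661  0.1402] psi 91.83 w 0.0347 F [ 1.  -0.3  2.9]
d [ 0.2349  0.0285 -0.0612] r [5.800e-01 3.000e-02 9.183e+01] rows 9.0
```

View pics/w16.png

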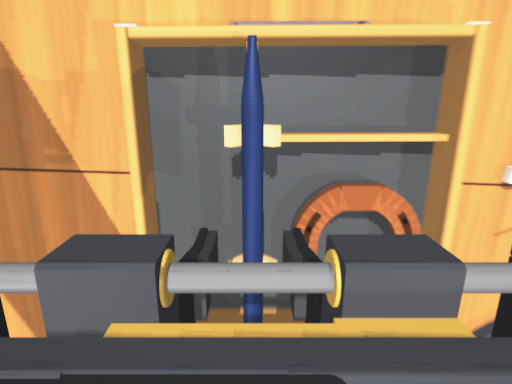

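The pritchel rests in both cradles. Moving to the beech brush for a look.

>>> step_arm(targets=[{"dx": 0.04,"dy": 0.005,"dz": -0.03,"rx": 0,"ry": 0,"rz": 9},{"dx": 0.085,"dy": 0.01,"dz": -0.06,"rx": 0,"ry": 0,"rz": 19},{"dx": 0.13,"dy": 0.016,"dz": -0.06,"rx": 0,"ry": 0,"rz": 29},{"dx": 0.18,"dy": 0.022,"dz": -0.06,"rx": 0,"ry": 0,"rz": 39},{"dx": 0.225,"dy": 0.027,"dz": -0.06,"rx": 0,"ry": 0,"rz": 49}], gripper=0.55)

```text
time: 23.65
position: [0.4587, 0.0589, 0.1989]
tool_rot: [0.93, 0.367, 0.002, 0.004]
ft_force: [0.7, 0.1, -0.8]
grip_width: 0.0477
```

```bash
python3 go.py .43 .067 .2 3
```

```text
t 23.65 pos [0.4587 0.0589 0.1989] psi 43.08 w 0.0477 F [ 0.7  0.1 -0.8]
d [-0.0154 -0.0255 -0.0013] r [ 0.52 -0.21 40.08] rows 4.0
```

>>> step_arm(targets=[{"dx": -0.004,"dy": -0.006,"dz": 0,"rx": 0.5,"ry": -0.2,"rz": 10},{"dx": -0.008,"dy": -0.013,"dz": 0,"rx": 0.5,"ry": -0.2,"rz": 20},{"dx": -0.012,"dy": -0.02,"dz": 0,"rx": 0.5,"ry": -0.2,"rz": 30},{"dx": -0.015,"dy": -0.025,"dz": 0,"rx": 0.5,"ry": -0.2,"rz": 40},{"dx": -0.015,"dy": -0.025,"dz": 0,"rx": 0.5,"ry": -0.2,"rz": 40}])

```text
time: 24.28
position: [0.43, 0.0671, 0.1985]
tool_rot: [1.0, 0.028, -0.0, 0.0]
ft_force: [-0.4, 0.8, -0.8]
grip_width: 0.0475
```

```bash
cat > br.py <<'E'
from fit import *
import sys
c=snap('wrist',sys.argv[1])
P,m=hmask(c,(.33,.03),(.62,.10),.012,.05); print(P.min(0),P.max(0),len(P)); X=[];Y=[]
for x in np.arange(.36,.62,.015):
    s=P[abs(P[:,0]-x)<.004]
    if len(s): print(round(x,3),s[:,1].min(),s[:,1].max(),(s[:,1].min()+s[:,1].max())/2,s[:,2].max())
P,m=hmask(c,(.33,.03),(.62,.10),.016,.023);print(cv2.minAreaRect((P[:,:2]*1000).astype(np.float32)))
E
python3 br.py w17.png; python3 go.py .43 .067 .2 3
```

```text
[0.3751482  0.04934774 0.01379451] [0.56491595 0.08184149 0.04046972] 5201
0.375 0.05105574478965623 0.07212865686633772 0.061592200827996976 0.020890246278817366
0.39 0.049400176636426985 0.07288744681166502 0.061143811724046 0.022151497428070228
0.405 0.0504313096046446 0.07355066204700236 0.06199098582582348 0.02191005326566603
0.42 0.05140859751699368 0.07428299347942045 0.06284579549820707 0.021655559744770493
0.435 0.05132956533069873 0.07504608943491427 0.0631878273828065 0.022669727025145813
0.45 0.05242005289464928 0.07575549564216708 0.06408777426840817 0.02193045524669298
0.465 0.05257383946712953 0.0764876502309689 0.06453074484904922 0.021462767473896773
0.48 0.052920900086212565 0.07910124653173181 0.06601107330897218 0.02174004592561113
0.495 0.05180274373758949 0.07982465275456253 0.06581369824607601 0.039417849035419984
0.51 0.052668809402034826 0.08058616882630638 0.0666274891141706 0.03907909926699723
0.525 0.053096287470679 0.08030383838799163 0.06670006292933531 0.039825559869645685
0.54 0.053837512162417424 0.08100809717798832 0.06742280467020287 0.03968807858247414
0.555 0.05443772586856196 0.08170550795306995 0.06807161691081595 0.0396061154310031
((470.40252685546875, 64.82099914550781), (188.58428955078125, 27.977699279785156), 2.3343026638031006)
t 24.32 pos [0.4305 0.0669 0.1986] psi 3.25 w 0.0476 F [-0.2  0.3 -0.1]
d [-0.0005 -0.0001 -0.0014] r [ 0.02 -0.01  0.25] rows 1.0
```

View pics/w17.png

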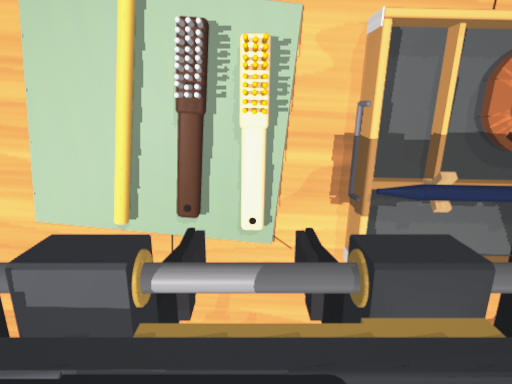

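The brass brush is at (253,130) with a pale handle and yellow bristles. It fits centre (0.470, 0.065), yaw 2.3°.

```bash
python3 go.py .470 .0648 .06 2.3
```

```text
t 24.32 pos [0.4305 0.0669 0.1986] psi 3.25 w 0.0476 F [-0.2  0.3 -0.1]
d [0.0393 0.0043 0.1386] r [ 0.02 -0.01  0.95] rows 3.0
```

>>> step_arm(targets=[{"dx": 0.02,"dy": 0.002,"dz": 0.03,"rx": 0,"ry": 0,"rz": 0.9},{"dx": 0.039,"dy": 0.004,"dz": 0.07,"rx": 0,"ry": 0,"rz": 0.9},{"dx": 0.039,"dy": 0.004,"dz": 0.11,"rx": 0,"ry": 0,"rz": 0.9},{"dx": 0.039,"dy": 0.004,"dz": 0.138,"rx": 0,"ry": 0,"rz": 0.9},{"dx": 0.039,"dy": 0.004,"dz": 0.138,"rx": 0,"ry": 0,"rz": 0.9}])

```text
time: 24.95
position: [0.4687, 0.0651, 0.0588]
tool_rot: [1.0, 0.021, -0.002, -0.0]
ft_force: [-0.2, -0.9, 1.0]
grip_width: 0.048
```

```bash
python3 go.py .470 .0648 .026 2.3
```

```text
t 24.95 pos [0.4687 0.0651 0.0588] psi 2.45 w 0.048 F [-0.2 -0.9  1. ]
d [0.0014 0.0003 0.0328] r [-0.02  0.25  0.15] rows 1.0
```

>>> step_arm(targets=[{"dx": 0.001,"dy": 0,"dz": 0.012,"rx": 0,"ry": 0.2,"rz": 0},{"dx": 0.001,"dy": 0,"dz": 0.025,"rx": 0,"ry": 0.2,"rz": 0},{"dx": 0.001,"dy": 0,"dz": 0.0325,"rx": 0,"ry": 0.2,"rz": 0},{"dx": 0.001,"dy": 0,"dz": 0.0325,"rx": 0,"ry": 0.2,"rz": 0},{"dx": 0.001,"dy": 0,"dz": 0.0325,"rx": 0,"ry": 0.2,"rz": 0}])

```text
time: 25.58
position: [0.4697, 0.0651, 0.0265]
tool_rot: [1.0, 0.021, -0.0, -0.0]
ft_force: [-0.5, -0.2, 0.2]
grip_width: 0.0475
```

>>> step_arm(targets=[{"dx": 0,"dy": 0,"dz": 0,"rx": 0,"ry": 0,"rz": 0},{"dx": 0,"dy": 0,"dz": 0,"rx": 0,"ry": 0,"rz": 0},{"dx": 0,"dy": 0,"dz": 0,"rx": 0,"ry": 0,"rz": 0},{"dx": 0,"dy": 0,"dz": 0,"rx": 0,"ry": 0,"rz": 0},{"dx": 0,"dy": 0,"dz": 0,"rx": 0,"ry": 0,"rz": 0}], gripper=0, force=40)

```text
time: 26.2
position: [0.4698, 0.0651, 0.0267]
tool_rot: [1.0, 0.021, -0.0, -0.0]
ft_force: [1.5, -0.3, 1.6]
grip_width: 0.0236
```

>>> step_arm(targets=[{"dx": 0,"dy": 0,"dz": -0.005,"rx": 0,"ry": 0,"rz": 0},{"dx": 0,"dy": 0,"dz": -0.02,"rx": 0,"ry": 0,"rz": 0},{"dx": 0,"dy": 0,"dz": -0.05,"rx": 0,"ry": 0,"rz": 0},{"dx": 0,"dy": 0,"dz": -0.08,"rx": 0,"ry": 0,"rz": 0},{"dx": 0,"dy": 0,"dz": -0.12,"rx": 0,"ry": 0,"rz": 0}])

```text
time: 26.82
position: [0.469, 0.0651, 0.1481]
tool_rot: [1.0, 0.021, -0.001, -0.0]
ft_force: [0.6, 0.2, -0.6]
grip_width: 0.0237
```

```bash
python3 -c "
from fit import *
c=snap('wrist','w18.png')
P,m=hmask(c,(.48,.02),(.62,.11),.09,.2); print(P.min(0),P.max(0))
for x in np.arange(.48,.57,.015):
    s=P[abs(P[:,0]-x)<.004]
    if len(s): print(round(x,3),(s[:,1].min()+s[:,1].max())/2,s[:,2].max())
"; python3 go.py .3892 -.1647 .145 92
```

```text
[0.48003645 0.0412999  0.1287925 ] [0.56500797 0.08199315 0.19991926]
0.48 0.06164652445412671 0.19991925541558414
0.495 0.0650541886630298 0.16081039667169453
0.51 0.06587305214347772 0.16099406757969156
0.525 0.06626140020287526 0.16106126103719542
0.54 0.06680286379091883 0.1616679063419686
0.555 0.06754848375810876 0.1607523991232927
t 26.88 pos [0.472  0.0651 0.1526] psi 2.48 w 0.0239 F [ 1.3 -0.3  1.2]
d [-0.0927  0.226   0.007 ] r [  0.4   -0.33 -89.52] rows 9.0
```

View pics/w18.png

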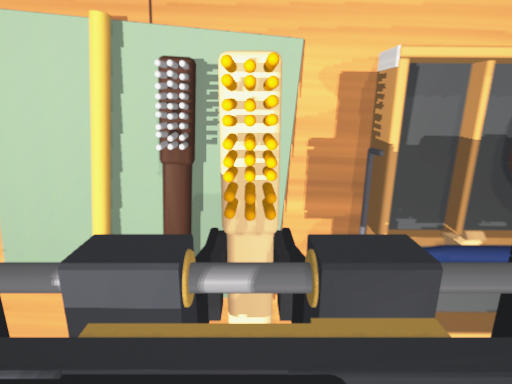

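>>> step_arm(targets=[{"dx": -0.01,"dy": 0.024,"dz": 0,"rx": 0,"ry": 0,"rz": -9},{"dx": -0.02,"dy": 0.048,"dz": 0,"rx": 0,"ry": 0,"rz": -19},{"dx": -0.03,"dy": 0.073,"dz": 0,"rx": 0,"ry": 0,"rz": -29},{"dx": -0.04,"dy": 0.098,"dz": 0,"rx": 0,"ry": 0,"rz": -39},{"dx": -0.05,"dy": 0.122,"dz": 0,"rx": 0,"ry": 0,"rz": -49}])

```text
time: 27.5
position: [0.4269, -0.0597, 0.153]
tool_rot: [0.899, 0.437, 0.004, 0.002]
ft_force: [0.8, 0.3, -1.8]
grip_width: 0.0236
```

```bash
python3 go.py .3892 -.1647 .14 92
```

```text
t 27.5 pos [ 0.4269 -0.0597  0.153 ] psi 51.82 w 0.0236 F [ 0.8  0.3 -1.8]
d [-0.1059  0.0351  0.0128] r [  0.52  -0.11 -40.18] rows 4.0
```

>>> step_arm(targets=[{"dx": -0.025,"dy": 0.008,"dz": 0.003,"rx": 0.5,"ry": -0.1,"rz": -9},{"dx": -0.05,"dy": 0.016,"dz": 0.006,"rx": 0.5,"ry": -0.1,"rz": -18},{"dx": -0.075,"dy": 0.025,"dz": 0.009,"rx": 0.5,"ry": -0.1,"rz": -27},{"dx": -0.1,"dy": 0.033,"dz": 0.012,"rx": 0.5,"ry": -0.1,"rz": -36},{"dx": -0.106,"dy": 0.035,"dz": 0.013,"rx": 0.5,"ry": -0.1,"rz": -40}])

```text
time: 28.12
position: [0.3888, -0.1661, 0.1403]
tool_rot: [0.696, 0.718, 0.0, 0.001]
ft_force: [-0.3, 0.1, -1.5]
grip_width: 0.0237
```

```bash
python3 -c "
from h import *
snap('wrist','w19.png')";python3 go.py .3892 -.1647 .06 92
```

```text
t 28.18 pos [ 0.3887 -0.1662  0.1402] psi 91.94 w 0.0233 F [-0.4 -0.9 -1. ]
d [0.0016 0.0004 0.0802] r [ 0.06  0.06 -0.06] rows 2.0
```

View pics/w19.png

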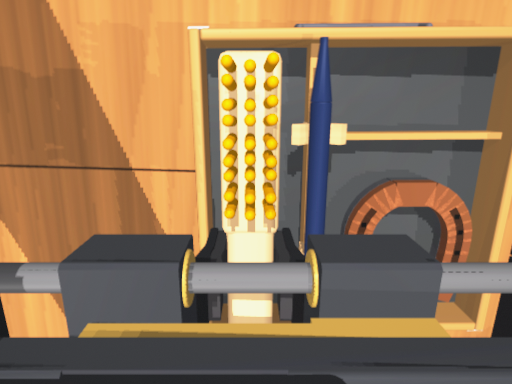

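>>> step_arm(targets=[{"dx": 0.0015,"dy": 0,"dz": 0.02,"rx": 0,"ry": 0,"rz": 0},{"dx": 0.0015,"dy": 0,"dz": 0.045,"rx": 0,"ry": 0,"rz": 0},{"dx": 0.0015,"dy": 0,"dz": 0.07,"rx": 0,"ry": 0,"rz": 0},{"dx": 0.0015,"dy": 0,"dz": 0.085,"rx": 0,"ry": 0,"rz": 0},{"dx": 0.0015,"dy": 0,"dz": 0.09,"rx": 0,"ry": 0,"rz": 0}])

```text
time: 28.8
position: [0.3887, -0.1644, 0.05]
tool_rot: [0.695, 0.719, -0.0, 0.0]
ft_force: [-0.8, -0.4, -1.9]
grip_width: 0.0239
```

```bash
python3 go.py .3892 -.1647 .031 92;python3 -c "
from h import *
snap('wrist','w20.png')"
```

```text
t 28.8 pos [ 0.3887 -0.1644  0.05  ] psi 91.92 w 0.0239 F [-0.8 -0.4 -1.9]
d [-0.0003  0.0005  0.019 ] r [ 0.03  0.03 -0.08] rows 1.0
```

View pics/w20.png

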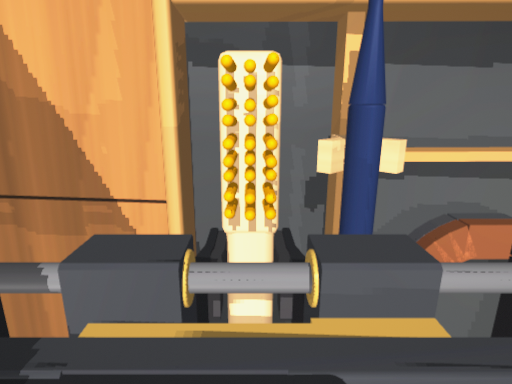

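>>> step_arm(targets=[{"dx": 0,"dy": 0,"dz": 0.006,"rx": 0,"ry": 0,"rz": 0},{"dx": 0,"dy": 0,"dz": 0.011,"rx": 0,"ry": 0,"rz": 0},{"dx": 0,"dy": 0,"dz": 0.015,"rx": 0,"ry": 0,"rz": 0},{"dx": 0,"dy": 0,"dz": 0.0175,"rx": 0,"ry": 0,"rz": 0},{"dx": 0,"dy": 0,"dz": 0.0185,"rx": 0,"ry": 0,"rz": 0}])

```text
time: 29.48
position: [0.3887, -0.1645, 0.0312]
tool_rot: [0.695, 0.719, -0.0, 0.0]
ft_force: [-1.1, -0.0, -0.6]
grip_width: 0.0233
```

>>> step_arm(targets=[{"dx": 0,"dy": 0,"dz": 0.0005,"rx": 0,"ry": 0,"rz": 0},{"dx": 0,"dy": 0,"dz": 0.001,"rx": 0,"ry": 0,"rz": 0},{"dx": 0,"dy": 0,"dz": 0.0015,"rx": 0,"ry": 0,"rz": 0},{"dx": 0,"dy": 0,"dz": 0.0015,"rx": 0,"ry": 0,"rz": 0},{"dx": 0,"dy": 0,"dz": 0.0015,"rx": 0,"ry": 0,"rz": 0}])

```text
time: 30.1
position: [0.3887, -0.1645, 0.0307]
tool_rot: [0.695, 0.719, 0.0, 0.001]
ft_force: [-0.8, -0.2, 9.7]
grip_width: 0.0233
```

Contact. Releasing with a small opening.

>>> step_arm(targets=[{"dx": 0,"dy": 0,"dz": -0.0005,"rx": 0,"ry": 0,"rz": 0},{"dx": 0,"dy": 0,"dz": -0.0005,"rx": 0,"ry": 0,"rz": 0},{"dx": 0,"dy": 0,"dz": -0.0005,"rx": 0,"ry": 0,"rz": 0},{"dx": 0,"dy": 0,"dz": -0.02,"rx": 0,"ry": 0,"rz": 0},{"dx": 0,"dy": 0,"dz": -0.07,"rx": 0,"ry": 0,"rz": 0}], gripper=0.36)

```text
time: 30.72
position: [0.3876, -0.1638, 0.0997]
tool_rot: [0.695, 0.719, -0.0, -0.002]
ft_force: [1.3, -0.2, -0.5]
grip_width: 0.0314
```

```bash
python3 -c "
from fit import *
snap('wrist','w21.png')
c=load('top0')
blob(c,(205,118,225,152),lambda i:(i.max(-1)-i.min(-1)<40)&(i.min(-1)>80),.008,'soap')
P,m=hmask(c,(.60,.10),(.76,.20),.004,.014); print(len(P),P.mean(0))
";python3 go.py .60 .145 .2 75
```

```text
soap 103 cen [0.6909 0.1512] rect 691.1 151.2 12.7 75.8 81.4
508 [0.68083058 0.15018377 0.00664856]
t 30.77 pos [ 0.39   -0.1652  0.1052] psi 91.94 w 0.0315 F [ 0.4 -1.6  2.9]
d [ 0.3025  0.221  -0.095 ] r [ 0.34  0.22 16.95] rows 7.0
```

View pics/w21.png

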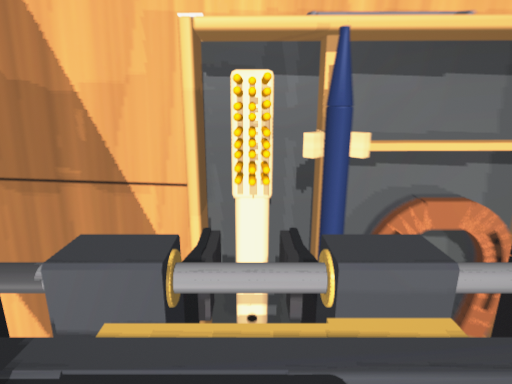

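The brush lies flat, bristles up, in the long bay. Next the soapstone at about (0.69, 0.15), yaw about -8.6°.

>>> step_arm(targets=[{"dx": 0.03,"dy": 0.022,"dz": -0.03,"rx": 0,"ry": 0,"rz": 9},{"dx": 0.068,"dy": 0.05,"dz": -0.06,"rx": 0,"ry": 0,"rz": 19},{"dx": 0.105,"dy": 0.077,"dz": -0.09,"rx": 0,"ry": 0,"rz": 29},{"dx": 0.145,"dy": 0.106,"dz": -0.09,"rx": 0,"ry": 0,"rz": 39},{"dx": 0.185,"dy": 0.135,"dz": -0.09,"rx": 0,"ry": 0,"rz": 49}], gripper=0.5)

```text
time: 31.4
position: [0.5181, 0.0245, 0.1955]
tool_rot: [0.931, 0.366, 0.002, 0.003]
ft_force: [0.6, -0.5, -0.4]
grip_width: 0.0434
```

```bash
python3 go.py .65 .15 .18 -8.6
```

```text
t 31.4 pos [0.5181 0.0245 0.1955] psi 42.96 w 0.0434 F [ 0.6 -0.5 -0.4]
d [ 0.1821 -0.0021  0.0158] r [ 0.39 -0.3  51.56] rows 5.0
```

>>> step_arm(targets=[{"dx": 0.036,"dy": 0,"dz": 0.003,"rx": 0.4,"ry": -0.3,"rz": 10},{"dx": 0.072,"dy": -0.001,"dz": 0.006,"rx": 0.4,"ry": -0.3,"rz": 20},{"dx": 0.11,"dy": -0.001,"dz": 0.01,"rx": 0.4,"ry": -0.3,"rz": 30},{"dx": 0.15,"dy": -0.002,"dz": 0.014,"rx": 0.4,"ry": -0.3,"rz": 40},{"dx": 0.182,"dy": -0.002,"dz": 0.016,"rx": 0.4,"ry": -0.3,"rz": 50}])

```text
time: 32.02
position: [0.6505, 0.1511, 0.1787]
tool_rot: [0.998, -0.064, -0.001, 0.0]
ft_force: [-0.1, 0.5, -0.3]
grip_width: 0.0435
```

```bash
python3 -c "
from fit import *
c=snap('wrist','w22.png')
P,m=hmask(c,(.60,.11),(.76,.19),.0045,.014); print(len(P),P.mean(0),np.median(P[:,2]))
n,l,s,_=cv2.connectedComponentsWithStats(m.astype(np.uint8)); i=1+np.argmax(s[1:,4]); P=cloud(c)[l==i]
print(cv2.minAreaRect((P[:,:2]*1000).astype(np.float32)))
";python3 go.py .69 .15 .06 -8.6
```

```text
1286 [0.68923785 0.14931565 0.00792884] 0.007918704618376477
((690.6926879882812, 148.52430725097656), (13.951473236083984, 79.78900146484375), 80.980712890625)
t 32.08 pos [0.6537 0.1537 0.1788] psi -7.53 w 0.0438 F [3.2 1.7 0.4]
d [ 0.0361 -0.0008  0.1189] r [-0.17 -0.21  1.07] rows 2.0
```

View pics/w22.png

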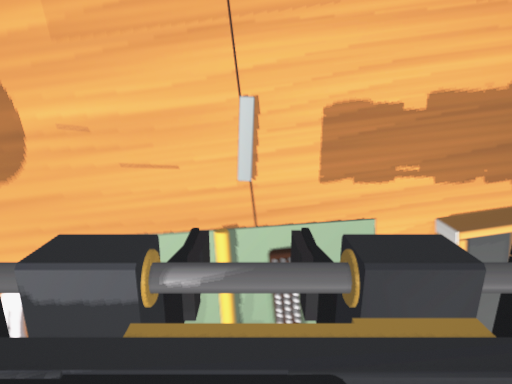

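The soapstone at (246,138) fits 79.8 x 14 mm at z = 8 mm, centre (0.6907, 0.1485), yaw -9°.

```bash
python3 go.py .6907 .1485 .05 -9
```

```text
t 32.08 pos [0.6537 0.1537 0.1788] psi -7.53 w 0.0438 F [3.2 1.7 0.4]
d [0.0369 0.0007 0.1289] r [-0.17 -0.21  1.47] rows 3.0
```

>>> step_arm(targets=[{"dx": 0.018,"dy": 0,"dz": 0.03,"rx": 0,"ry": -0.2,"rz": 1.4},{"dx": 0.037,"dy": 0.0007,"dz": 0.07,"rx": 0,"ry": -0.2,"rz": 1.4},{"dx": 0.037,"dy": 0.0007,"dz": 0.11,"rx": 0,"ry": -0.2,"rz": 1.4},{"dx": 0.037,"dy": 0.0007,"dz": 0.128,"rx": 0,"ry": -0.2,"rz": 1.4},{"dx": 0.037,"dy": 0.0007,"dz": 0.128,"rx": 0,"ry": -0.2,"rz": 1.4}])

```text
time: 32.7
position: [0.6893, 0.1483, 0.0493]
tool_rot: [0.997, -0.078, -0.002, -0.001]
ft_force: [-0.6, 0.1, 0.6]
grip_width: 0.0434
```

```bash
python3 go.py .6907 .1485 .0215 -9
```

```text
t 32.7 pos [0.6893 0.1483 0.0493] psi -8.91 w 0.0434 F [-0.6  0.1  0.6]
d [ 0.0015 -0.0004  0.0278] r [-0.12  0.21  0.09] rows 1.0
```

>>> step_arm(targets=[{"dx": 0.0015,"dy": 0,"dz": 0.01,"rx": 0,"ry": 0.2,"rz": 0},{"dx": 0.0015,"dy": 0,"dz": 0.022,"rx": 0,"ry": 0.2,"rz": 0},{"dx": 0.0015,"dy": 0,"dz": 0.028,"rx": 0,"ry": 0.2,"rz": 0},{"dx": 0.0015,"dy": 0,"dz": 0.028,"rx": 0,"ry": 0.2,"rz": 0},{"dx": 0.0015,"dy": 0,"dz": 0.028,"rx": 0,"ry": 0.2,"rz": 0}])

```text
time: 33.33
position: [0.691, 0.1482, 0.0216]
tool_rot: [0.997, -0.078, 0.0, -0.001]
ft_force: [-0.3, -0.0, -0.6]
grip_width: 0.0432
```

>>> step_arm(targets=[{"dx": 0,"dy": 0,"dz": 0.0005,"rx": 0,"ry": 0,"rz": 0},{"dx": 0,"dy": 0,"dz": 0.0005,"rx": 0,"ry": 0,"rz": 0},{"dx": 0,"dy": 0,"dz": 0.0005,"rx": 0,"ry": 0,"rz": 0},{"dx": 0,"dy": 0,"dz": 0.0005,"rx": 0,"ry": 0,"rz": 0},{"dx": 0,"dy": 0,"dz": 0.0005,"rx": 0,"ry": 0,"rz": 0}], gripper=0, force=15)

```text
time: 33.95
position: [0.691, 0.1482, 0.0212]
tool_rot: [0.997, -0.078, 0.0, -0.001]
ft_force: [0.2, 0.0, 0.7]
grip_width: 0.0139
```

>>> step_arm(targets=[{"dx": 0,"dy": 0,"dz": 0,"rx": 0,"ry": 0,"rz": 0},{"dx": 0,"dy": 0,"dz": -0.02,"rx": 0,"ry": 0,"rz": 0},{"dx": 0,"dy": 0,"dz": -0.05,"rx": 0,"ry": 0,"rz": 0},{"dx": 0,"dy": 0,"dz": -0.08,"rx": 0,"ry": 0,"rz": 0},{"dx": 0,"dy": 0,"dz": -0.12,"rx": 0,"ry": 0,"rz": 0}])

```text
time: 34.58
position: [0.6905, 0.1479, 0.1428]
tool_rot: [0.997, -0.078, 0.0, -0.001]
ft_force: [0.3, -0.3, -0.5]
grip_width: 0.0138
```

```bash
python3 -c "
from h import *
snap('wrist','w23.png')
th=np.radians(2.05);c,s=np.cos(th),np.sin(th);x,y=.043,.0805;print(.4691+c*x-s*y,-.1618+s*x+c*y)";python3 go.py .5092 -.0798 .14 2
```

```text
0.5091928644956673 -0.07981334122839216
t 34.62 pos [0.6944 0.1482 0.1499] psi -8.89 w 0.0137 F [ 1.  -0.7  2.5]
d [-0.1478  0.254   0.007 ] r [ -0.21  -0.69 -10.89] rows 5.0
```

View pics/w23.png

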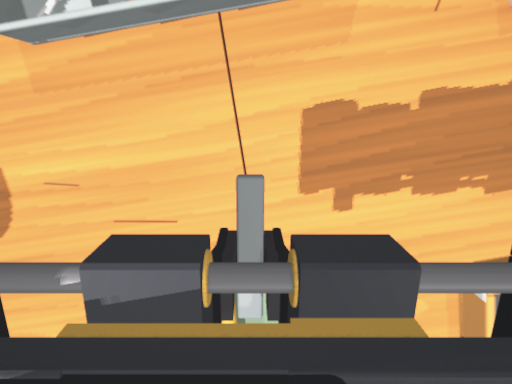

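>>> step_arm(targets=[{"dx": -0.028,"dy": 0.048,"dz": 0,"rx": 0,"ry": -0.6,"rz": -2},{"dx": -0.057,"dy": 0.097,"dz": 0.002,"rx": 0,"ry": -0.6,"rz": -5},{"dx": -0.086,"dy": 0.148,"dz": 0.004,"rx": 0,"ry": -0.6,"rz": -8},{"dx": -0.117,"dy": 0.2,"dz": 0.007,"rx": 0,"ry": -0.6,"rz": -11},{"dx": -0.148,"dy": 0.254,"dz": 0.007,"rx": 0,"ry": -0.6,"rz": -11}])

```text
time: 35.25
position: [0.5084, -0.0812, 0.141]
tool_rot: [1.0, 0.019, 0.002, -0.001]
ft_force: [0.5, -2.0, -0.5]
grip_width: 0.014
```

```bash
python3 go.py .5092 -.0798 .06 2
```

```text
t 35.25 pos [ 0.5084 -0.0812  0.141 ] psi 2.18 w 0.014 F [ 0.5 -2.  -0.5]
d [ 0.0005 -0.0012  0.081 ] r [-0.12 -0.24  0.18] rows 2.0
```

>>> step_arm(targets=[{"dx": 0.0005,"dy": -0.001,"dz": 0,"rx": 0,"ry": -0.2,"rz": 0},{"dx": 0.0005,"dy": -0.001,"dz": 0.02,"rx": 0,"ry": -0.2,"rz": 0},{"dx": 0.0005,"dy": -0.001,"dz": 0.05,"rx": 0,"ry": -0.2,"rz": 0},{"dx": 0.0005,"dy": -0.001,"dz": 0.075,"rx": 0,"ry": -0.2,"rz": 0},{"dx": 0.0005,"dy": -0.001,"dz": 0.081,"rx": 0,"ry": -0.2,"rz": 0}])

```text
time: 35.88
position: [0.5096, -0.0792, 0.0594]
tool_rot: [1.0, 0.019, 0.0, -0.001]
ft_force: [-0.9, 1.0, 0.9]
grip_width: 0.0136
```

```bash
python3 -c "
from h import *
snap('wrist','w24.png')";python3 go.py .5092 -.0798 .0295 2
```

```text
t 35.92 pos [ 0.5096 -0.0793  0.0594] psi 2.23 w 0.0135 F [ 0.3  0.4 -0.1]
d [-0.0005  0.0005  0.0299] r [-0.14 -0.02  0.23] rows 1.0
```

View pics/w24.png

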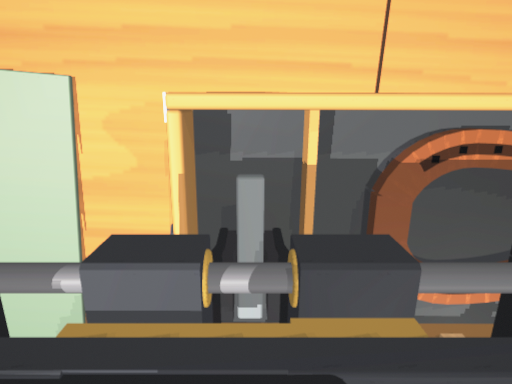

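>>> step_arm(targets=[{"dx": 0,"dy": 0.0005,"dz": 0.01,"rx": 0,"ry": 0,"rz": 0},{"dx": 0,"dy": 0.0005,"dz": 0.018,"rx": 0,"ry": 0,"rz": 0},{"dx": 0,"dy": 0.0005,"dz": 0.024,"rx": 0,"ry": 0,"rz": 0},{"dx": 0,"dy": 0.0005,"dz": 0.028,"rx": 0,"ry": 0,"rz": 0},{"dx": 0,"dy": 0.0005,"dz": 0.029,"rx": 0,"ry": 0,"rz": 0}])

```text
time: 36.55
position: [0.5095, -0.0798, 0.0302]
tool_rot: [1.0, 0.019, -0.0, -0.001]
ft_force: [1.1, 0.7, -0.3]
grip_width: 0.0137
```

>>> step_arm(targets=[{"dx": 0,"dy": 0,"dz": 0.0005,"rx": 0,"ry": 0,"rz": 0},{"dx": 0,"dy": 0,"dz": 0.001,"rx": 0,"ry": 0,"rz": 0},{"dx": 0,"dy": 0,"dz": 0.0015,"rx": 0,"ry": 0,"rz": 0},{"dx": 0,"dy": 0,"dz": 0.002,"rx": 0,"ry": 0,"rz": 0},{"dx": 0,"dy": 0,"dz": 0.002,"rx": 0,"ry": 0,"rz": 0}])

```text
time: 37.17
position: [0.5097, -0.0798, 0.029]
tool_rot: [1.0, 0.019, 0.0, -0.001]
ft_force: [-1.4, 0.1, 7.0]
grip_width: 0.0134
```

Contact. Releasing with a small opening and lifting clear.

>>> step_arm(targets=[{"dx": 0,"dy": 0,"dz": -0.0003,"rx": 0,"ry": 0,"rz": 0},{"dx": 0,"dy": 0,"dz": -0.0003,"rx": 0,"ry": 0,"rz": 0},{"dx": 0,"dy": 0,"dz": -0.0003,"rx": 0,"ry": 0,"rz": 0},{"dx": 0,"dy": 0,"dz": -0.02,"rx": 0,"ry": 0,"rz": 0},{"dx": 0,"dy": 0,"dz": -0.07,"rx": 0,"ry": 0,"rz": 0}], gripper=0.28)

```text
time: 37.8
position: [0.508, -0.0795, 0.0977]
tool_rot: [1.0, 0.019, -0.003, -0.002]
ft_force: [-0.3, -0.5, -0.5]
grip_width: 0.0244
```

```bash
python3 go.py .46 -.05 .4 90
```

```text
t 37.8 pos [ 0.508  -0.0795  0.0977] psi 2.21 w 0.0244 F [-0.3 -0.5 -0.5]
d [-0.0483 -0.0327 -0.3019] r [-4.300e-01  2.000e-02 -8.779e+01] rows 9.0
```

>>> step_arm(targets=[{"dx": 0,"dy": 0,"dz": -0.05,"rx": 0,"ry": 0,"rz": 0},{"dx": -0.01,"dy": 0,"dz": -0.11,"rx": 0,"ry": 0,"rz": -10},{"dx": -0.02,"dy": 0.01,"dz": -0.17,"rx": 0,"ry": 0,"rz": -20},{"dx": -0.03,"dy": 0.02,"dz": -0.23,"rx": 0,"ry": 0,"rz": -30},{"dx": -0.04,"dy": 0.04,"dz": -0.28,"rx": 0,"ry": 0,"rz": -40}])

```text
time: 38.42
position: [0.4705, -0.1221, 0.3801]
tool_rot: [0.932, 0.363, -0.001, -0.002]
ft_force: [0.5, -0.7, -1.3]
grip_width: 0.0242
```

>>> step_arm(targets=[{"dx": 0,"dy": 0,"dz": 0,"rx": 0,"ry": 0,"rz": -10},{"dx": 0,"dy": 0,"dz": 0,"rx": 0,"ry": 0,"rz": -20},{"dx": 0,"dy": 0,"dz": 0,"rx": 0,"ry": 0,"rz": -30},{"dx": 0,"dy": 0,"dz": 0,"rx": 0,"ry": 0,"rz": -40},{"dx": 0,"dy": 0,"dz": 0,"rx": 0,"ry": 0,"rz": -48}])

```text
time: 39.05
position: [0.4701, -0.1219, 0.3798]
tool_rot: [0.702, 0.713, 0.0, -0.003]
ft_force: [0.1, 0.3, -0.3]
grip_width: 0.0241
```

```bash
python3 -c "
from fit import *
c=snap('wrist','w25.png');snap('top','t25.png');snap('scene','s25.png')
th=np.radians(2.05);R=np.array([[np.cos(th),-np.sin(th)],[np.sin(th),np.cos(th)]])
P=cloud(c)[c['depth']>0]; Q=(P[:,:2]-[.4691,-.1618])@R*1000; z=P[:,2]*1000
def rep(n,x0,x1,y0,y1,z0,z1):
    m=(Q[:,0]>x0)&(Q[:,0]<x1)&(Q[:,1]>y0)&(Q[:,1]<y1)&(z>z0)&(z<z1)
    print(n,m.sum(),np.round(Q[m].min(0)),np.round(Q[m].max(0)),'z',np.percentile(z[m],[5,50,95]).round(1))
rep('shoes',-10,110,-110,40,20,35); rep('soap',-20,110,54,108,13,22); rep('brush',-108,-54,-108,108,18,50)
rep('prit',-43,-20,-105,42,40,75); rep('prit',-41,-23,60,125,40,75)
"
```

```text
shoes 2003 [  1. -98.] [104.  10.] z [26.2 28.2 29.6]
soap 501 [ 3. 71.] [82. 86.] z [14.2 16.  17.5]
brush 1960 [-95. -94.] [-67.  93.] z [21.  24.1 41.9]
prit 986 [ -43. -105.] [-20.  42.] z [50.3 56.6 58.8]
prit 342 [-41.  60.] [-24. 119.] z [40.5 54.6 58. ]
```

View pics/w25.png

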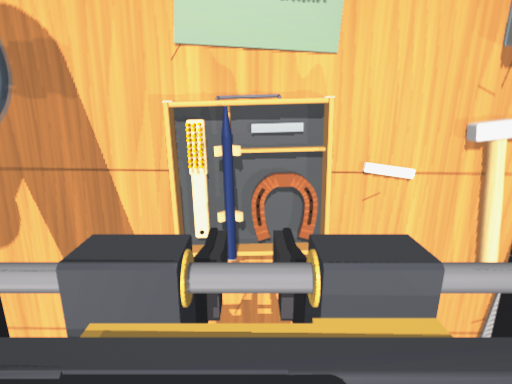

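View pics/s25.png

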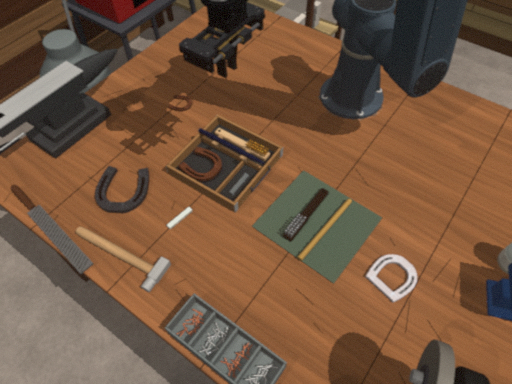

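The wrist and scene views agree. The stack top is at z≈28 mm (8+10+10), the pritchel top is at about 58.5 mm in both cradles, and the brush and soapstone lie flat in their bays. The look-alikes haven't moved. Handing in.

```bash
python3 -c "
from h import *
print(robot.hand_in())"
```

```text
the job is handed in; nothing more can be done
None
```

The caddy is packed as asked and handed in at about 39 s of the 125 s limit. I placed things in the order you gave and lowered each until it touched before letting go.

- **Shoes:** the rust-brown keg shoe lies flat on the grey one in the square bay. The stack top measured 28 mm, which is right for two 10 mm shoes on the 8 mm floor.
- **Pritchel:** it rests in both V-cradles with its point towards the small bay, and its top measured about 58.5 mm. The gripper hid its rear end in the last picture, so I took its centring from where I released it, which puts the middle within about 1 mm.
- **Brush and marker:** the brass-bristled brush lies bristles up in the long bay, and the soapstone lies flat along x in the small bay, both clear of the walls.
- **Left alone:** the bar shoe, brass drift, steel-bristled brush, chalk and the wrong-sized keg shoes. All appear where they lay in the last pictures, except the small brown keg shoe, which was in the gripper's shadow and which I did not re-check. I never touched any of them.

The only reading that disagreed was the grip on the pritchel, 13.4 mm where its diameter is 15 mm. It hung level and did not slip, so I carried on. Contact forces stayed under 10 N in every reading.

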